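# Pass out the finished pieces and show the stone to the camera

## Robot

A 7-joint arm with a two-finger parallel gripper is mounted at the origin on the work surface. World frame = base frame: x ahead of the robot, y to its left, z up, the work surface at z = 0. Lengths are in mm, angles in rad, forces in N, time in s.
With the tool pointing down it reaches from about 400 to 875 mm from the base axis. Payload 4.4 kg.
Tool frame: the origin (TCP) lies midway between the tips of the shut fingers; the grasp point (between the pads) lies 19 mm behind it; z points along the fingers, y is the line along which they close (so a half turn about z gives the same grasp; the last joint's range is limited). The gripper opens to 85 mm and grips with 20 to 120 N. Pads are 22 mm wide; open, the fingers measure 114 mm over their backs; the gripper's body (76 mm by 85 mm) begins 54 mm behind the grasp point. The pads swing forward as they close: fully open they stand 13 mm farther back than shut.
Start: joints at [-1.365, 0.628, 0.038, 1.517, -0.027, 0.996, -0.02], TCP at [174.478, 626.159, 231.313] pointing down, gripper open.
Joint ranges: [-3.06, 3.06], [-0.37, 2.12], [-1.25, 1.32], [0.18, 2.47], [-1.1, 4.24], [0.23, 1.98], [-2.94, 2.94]. Speed limits (rad/s): [2.57, 2.57, 3.14, 3.14, 3.14, 3.14, 3.14].

## Interface

Orientations are given as [roll, pitch, yaw] about the fixed x, y, z axes, in that order (R = Rz(yaw) Ry(pitch) Rx(roll)).
In Python, from cell import ctrl, get_image, get_calibration gives the robot as it stands.
- The arm moves only by the shell command python3 -m creep 'ROWS'. ROWS is JSON, a list of rows, each an object of numbers: "dx", "dy", "dz": the shift along the world's x, y, z normalised to -1 to 1, where 1 is 0.4 m; "rx", "ry", "rz": the turn, a rotation vector about the world's x, y, z normalised to -1 to 1, where 1 is 2 pi rad; "grip": the closure, from -1 (fully open) to 1 (shut). A call has exactly 5 rows; each row is the pose to reach, as a shift and turn from the pose commanded when the call began, turning the shorter way round; what a row does not reach only later rows make up. A row lasts 1/8 s, in which the tool goes at most 62.5 mm and 10.7 degrees, less where a joint would pass 70% of its speed; a pose out of reach is approached as far as the arm can. A call with a number of a shift or a turn outside -1 to 1 is refused whole. A call with a gripper value outside its range is refused whole. The fingers move at their own pace and stop on an object; the grip force is fixed at half the most. Time passes only in rows, so rows that repeat a pose let the fingers close, or fill a call up. It gives the time, the measured TCP pose, the force, the opening and the grip force at its end, in the units of the state.
- ctrl.read_state(): the state, without advancing time (a new reading comes with each control period).
- get_image(name): name is "scene" or "top" or "wrist"; returns the picture (400x640x3 uint8, red, green, blue); there is no depth.
- get_calibration(name): a dict with "mtx" (3x3 intrinsics, pixels), "world_from_camera" (4x4, takes a point from camera to world coordinates). Camera axes: x right, y down, z forward; pixel columns grow to the right and rows downward; lengths in mm; the calibration is good to about 2 mm. A picture is of the moment at which its call begins: read the wrist's pose just before it. get_calibration takes no time and is no camera call; for the wrist camera it gives the pose at the moment of the call.
- ctrl.finish_job(): hands the job in; it is judged then, once.
The state is a dict: "clock": time; "qpos": joint angles; "qd": joint speeds; "tau": joint torques, N m; "eef_pos": TCP position; "tool_rot": TCP orientation; "force": force on the tool from outside, world axes, zero at the start; "torque": the same for the moment, N m; "width": finger opening in mm; "gripper_force": force on a finger pad.
Only numpy, scipy, OpenCV 4.12 (cv2) and the standard library are available. Lean on these libraries where they do the work, as an engineer would, in place of code of your own. Each camera call takes 0.05 s, during which the arm holds its last target. There are 200 camera calls.

## Task

Three finished pieces lie on the leather pad: lay the plain bangle flat in the wooden tray that already holds a bangle and the oblong brooch flat in the tray that already holds one, each beside its fellow and without dropping them. Then pick up the stone-set bangle by its band, not by the stone, and hold it up to the inspection camera: the stone centred in front of the lens, facing it squarely, 12 cm from the front of the ring light. Finish still holding it there, and leave the camera, the pieces already in the trays, the brass weight and the glass vial undisturbed.

Things in the scene. Friction and masses are not known exactly. Their poses are not given: they have to be found in the camera images.
- set_bangle: Stone-set bangle: a plain round brass bangle, 64 mm outside, 56 mm inside, 14 mm high (band 4 mm thick), about 85 g, with one oval stone in a raised setting on the outside, lying flat on the pad. Origin: centre of the ring at its underside; z along the ring's axis (up as it lies), x from the centre towards the stone; the band is clear at +y and -y.
- setting: The stone in its setting, fixed to the stone-set bangle: a dark, domed oval stone in a brass rim 23 mm wide along the band and 14 mm high, the crown of the stone 42 mm from the bangle's centre (10 mm proud of the band) and 7 mm above its underside. Origin: crown of the stone; x straight out of the stone's face, away from the bangle's centre; y and z as the bangle's.
- plain_bangle: Plain round brass bangle without a stone, 64 mm outside, 56 mm inside, 14 mm high (band 4 mm thick), about 85 g, lying flat on the pad. Origin: centre of the ring at its underside; z along its axis.
- brooch: Oblong brass brooch, an open flat frame with round ends, 70 mm long (x), 26 mm wide (y), 8 mm thick, the bar of the frame 6 mm wide, about 50 g, lying flat on the pad. Origin: centre of its underside; x along its length, z up.
- bangle_tray: Low wooden stock tray, fixed to the bench, that already holds one bangle: outside 125 mm (x) by 190 mm (y) by 18 mm high, walls and floor 5 mm thick. Origin: centre of its underside on the bench (inner floor at z = 5 mm). The half towards +y is empty; the bangle in it lies in the half towards -y.
- brooch_tray: A second tray of the same make and size, that already holds one oblong brooch; origin and axes as the other. The half towards +y is empty; the brooch in it lies in the half towards -y.
- camera_head: Inspection camera on a pole stand: a barrel 46 mm thick and 135 mm long with a ring light 64 mm across around its lens, about 0.3 m above the bench, looking out over the bench towards the pad and 25 degrees downwards. Origin: centre of the lens, in the plane of the front of the ring light; x is the direction the camera looks (out of the lens), y is level, z square to both.
- camera_stand: The camera's stand, fixed: grey base plate 200 mm (x) by 150 mm (y) by 14 mm, with a steel pole 22 mm thick and 0.41 m high at its rear. Origin: on the bench, 20 mm in front of the centre of the base plate; z up, -x the way the camera faces in plan. The lens is 70 mm in front of the origin and 300 mm up.
- stock_bangle: Bystander: the plain bangle already in the bangle tray, same size as the loose one. Origin: centre of its underside.
- stock_brooch: Bystander: the oblong brooch already in the brooch tray, same size as the loose one. Origin: centre of its underside; x along its length.
- weight: Bystander: brass 200 g knob weight standing on the bench beyond the pad, 32 mm thick, 57 mm high. Origin: centre of its underside.
- vial: Bystander: glass vial with an aluminium screw cap standing on the bench beyond the pad, 26 mm thick, 76 mm high. Origin: centre of its underside.
- pad: Cream leather pad, fixed to the bench, 300 by 300 mm and 3 mm thick; the three loose pieces lie on it. Origin: centre of its underside.
Mind the look-alikes: they are no part of the job. Leave any pink or turquoise look-alike of the set_bangle alone.

How it is judged (in metres and radians):
On the way:
1. the plain bangle and the loose brooch lie flat in their trays, let go (x of plain_bangle in the frame of bangle_tray between -0.032 and 0.032 m and y of plain_bangle in the frame of bangle_tray between -0.065 and 0.065 m and z of plain_bangle in the frame of bangle_tray between 0.002 and 0.01 m and angle between each of plain_bangle, brooch's own z axis and vertical below 0.12 rad and contact force between the fingers and plain_bangle below 0.1 N and linear speed of each of plain_bangle, brooch below 0.03 m/s and x of brooch in the frame of brooch_tray between -0.05 and 0.05 m and y of brooch in the frame of brooch_tray between -0.083 and 0.083 m and z of brooch in the frame of brooch_tray between 0.002 and 0.01 m and contact force between the fingers and brooch below 0.1 N), for 0.2 s.
At the end, for the whole second after the job is handed in: Plain bangle and loose brooch lie flat at rest on the floors of their own trays, let go. The fingers alone hold the stone-set bangle, still, its stone's crown 105-135 mm before the ring light, within 15 mm of the lens axis in y and z, facing the lens within 12 degrees (all of step 1 and x of setting in the frame of camera_head between 0.105 and 0.135 m and y of setting in the frame of camera_head between -0.015 and 0.015 m and z of setting in the frame of camera_head between -0.015 and 0.015 m and angle between the x axis of setting and the x axis of camera_head, either way round below 0.21 rad and x of set_bangle in the frame of camera_head above 0.125 m and height (world z) of set_bangle above 0.15 m and contact force between the fingers and set_bangle above 2 N and linear speed of set_bangle below 0.02 m/s and angular speed of set_bangle below 0.15 rad/s); the arm keeps its last pose, push and grip.
It fails at once if the fingers press on the stone or its setting (contact force between the fingers and setting above 1 N).
It fails at once if the camera or its stand is knocked (contact force between anything else and camera_stand above 3 N or contact force between anything else and camera_head above 3 N).
It fails at once if a piece already in a tray is disturbed (shifted over 15 mm or tipped) (distance of any of stock_bangle, stock_brooch from where it was at the start of the episode above 0.015 m or angle between any of stock_bangle, stock_brooch's own z axis and vertical above 0.3 rad).
It fails at once if the brass weight or the glass vial is disturbed (shifted over 15 mm or tipped) (distance of any of weight, vial from where it was at the start of the episode above 0.015 m or angle between any of weight, vial's own z axis and vertical above 0.3 rad).
It fails at once if a piece is dropped (let go of more than 45 mm above the bench) ((height (world z) of plain_bangle above 0.045 m and contact force between the fingers and plain_bangle below 0.02 N) or (height (world z) of brooch above 0.045 m and contact force between the fingers and brooch below 0.02 N) or (height (world z) of set_bangle above 0.045 m and contact force between the fingers and set_bangle below 0.02 N)).
It also fails if it takes over 64 s, if anything falls off the work surface, if the arm or the gripper's body presses on something with over 40 N, if the wrist force passes 120 N, or if a joint passes its speed limit or range.

## Working session

There is one attempt and no reset: what is moved stays moved. The work goes in short steps, Python scripts to look and compute and a shell command to move; the robot and the scene stay as the last step left them, time stands still between calls to the robot, and variables do not carry over. Pictures are saved under pics/ and viewed, at most 10 in all, crops included, and the job is handed in when it is done.

```bash
mkdir -p pics; ls; python3 - <<'E'
from cell import ctrl,get_image,get_calibration
import cv2,numpy as np
np.set_printoptions(precision=4,suppress=True)
s=ctrl.read_state();print(s)
for n in("scene","top"):
    im=get_image(n);cv2.imwrite(f"pics/{n}0.png",cv2.cvtColor(im,cv2.COLOR_RGB2BGR))
for n in("scene","top","wrist"):
    c=get_calibration(n);print(n,np.array(c["mtx"]),np.array(c["world_from_camera"]))
E
```

```text
pics
{'clock': 0.0, 'qpos': array([-1.3648,  0.6293,  0.0384,  1.5184, -0.027 ,  0.9963, -0.02  ]), 'qd': array([ 0.0006, -0.0012,  0.0013, -0.0001, -0.0011,  0.0006,  0.0011]), 'tau': array([ -0.0002, -56.341 ,   1.2268, -19.3431,   0.0112,   0.0109,
        -0.    ]), 'eef_pos': array([174.2922, 625.5558, 230.4011]), 'tool_rot': array([-3.1397,  0.    ,  2.8698]), 'force': array([ 0.1015,  0.9015, -0.09  ]), 'torque': array([-0.0207,  0.0389, -0.025 ]), 'gripper_force': 0.0, 'width': 85.64853536191453}
scene [[450.2154   0.     318.6723]
 [  0.     450.2154 195.4954]
 [  0.       0.       1.    ]] [[   0.6701    0.4457   -0.5936 1389.7108]
 [   0.7421   -0.4167    0.525  -609.043 ]
 [  -0.0134   -0.7923   -0.61    984.56  ]
 [   0.        0.        0.        1.    ]]
top [[422.1558   0.     323.2352]
 [  0.     422.1558 200.5531]
 [  0.       0.       1.    ]] [[  -0.0288   -0.9829    0.1819  409.0564]
 [  -0.9994    0.0319    0.0142   48.678 ]
 [  -0.0197   -0.1814   -0.9832 1341.4647]
 [   0.        0.        0.        1.    ]]
wrist [[278.1238   0.     321.3066]
 [  0.     278.1238 193.4508]
 [  0.       0.       1.    ]] [[  0.2697   0.9176   0.2919  98.9164]
 [  0.963   -0.2565  -0.0832 646.9431]
 [ -0.0014   0.3035  -0.9528 373.2901]
 [  0.       0.       0.       1.    ]]
```

View pics/top0.png

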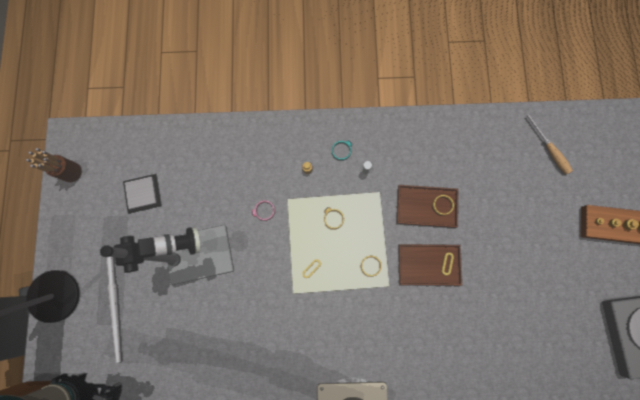

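View pics/scene0.png

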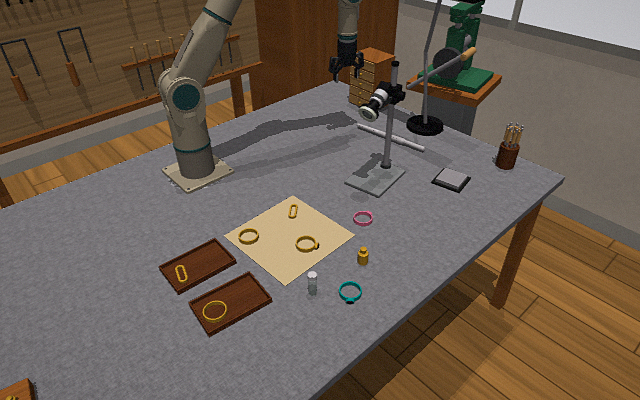

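The top view shows the set bangle at (333,218) with its stone at (327,210), the plain bangle at (371,266) and the brooch at (312,269). The bangle tray is at (427,206) and the brooch tray at (430,266), each with its free half on the left. The lens is at about (195,238) and the plate at about (215,250). The scene view shows the same items from the other side.

```bash
cat > h.py <<'E'
from cell import ctrl,get_image,get_calibration
import cv2,numpy as np
np.set_printoptions(precision=3,suppress=True)
def ray(c,uv):
    T=np.array(c["world_from_camera"]);d=T[:3,:3]@np.linalg.solve(np.array(c["mtx"]),[uv[0],uv[1],1.]);return T[:3,3],d/np.linalg.norm(d)
def plane(c,uv,z):
    o,d=ray(c,uv);return o+d*(z-o[2])/d[2]
def tri(c1,p1,c2,p2):
    o1,d1=ray(c1,p1);o2,d2=ray(c2,p2)
    s=np.linalg.lstsq(np.c_[d1,-d2],o2-o1,rcond=None)[0]
    a,b=o1+s[0]*d1,o2+s[1]*d2;return (a+b)/2,np.linalg.norm(a-b)
def proj(c,p):
    T=np.linalg.inv(np.array(c["world_from_camera"]));q=np.array(c["mtx"])@(T[:3,:3]@np.asarray(p,float)+T[:3,3]);return q[:2]/q[2]
def blobs(mask,amin=15):
    out=[]
    for k in cv2.findContours(mask.astype(np.uint8),cv2.RETR_EXTERNAL,cv2.CHAIN_APPROX_NONE)[0]:
        if cv2.contourArea(k)>amin:
            m=cv2.moments(k);r=cv2.minAreaRect(k)
            out.append((m['m10']/m['m00'],m['m01']/m['m00'],cv2.contourArea(k),*r[1],r[2]))
    return out
def brass(im):
    h=cv2.cvtColor(im,cv2.COLOR_RGB2HSV);return (h[...,0]>15)&(h[...,0]<32)&(h[...,1]>110)&(h[...,2]>70)
def shot(n,name):
    c=get_calibration(n);im=get_image(n);cv2.imwrite(f"pics/{name}.png",im[...,::-1]);return c,im
E
python3 - <<'E'
from h import *
for n in("top","scene"):
    im=cv2.imread(f"pics/{n}0.png")[...,::-1]
    h=cv2.cvtColor(np.ascontiguousarray(im),cv2.COLOR_RGB2HSV)
    c=get_calibration(n)
    print(n,'brass');[print(np.array(b),plane(c,b[:2],10)) for b in blobs(brass(np.ascontiguousarray(im))) if b[2]<2000]
    print('tray');m=(((h[...,0]<12))&(h[...,1]>80)&(h[...,2]<130))
    [print(np.array(b),plane(c,b[:2],10)) for b in blobs(m,300) if b[2]<6000]
E
python3 - <<'E'
import cv2,numpy as np
a=cv2.imread('pics/top0.png')[120:300,90:470];cv2.imwrite('pics/c1.png',cv2.resize(a,None,fx=2.1,fy=2.1,interpolation=2))
E
```

```text
top brass
[447.543 263.277 187.      9.806  23.338  11.31 ] [ 444.926 -312.181   10.   ]
[631.899 224.216 110.5    15.28   10.464   4.764] [ 548.78  -895.587   10.   ]
[615.213 222.366  66.5     8.     11.     90.   ] [ 556.201 -844.982   10.   ]
[599.578 220.562  32.      5.      7.     90.   ] [ 563.397 -797.452   10.   ]
[443.532 204.187 311.5    20.     20.     90.   ] [ 631.175 -314.73    10.   ]
[306.913 166.606  38.5     7.      6.     90.   ] [769.517 117.831  10.   ]
tray
[ 429.386  264.675 2240.      39.      60.      90.   ] [ 442.289 -255.787   10.   ]
[ 427.23   206.149 2059.5     59.489   37.567    3.691] [ 626.508 -262.623   10.   ]
scene brass
[ 10.401 397.254  29.5     4.     10.     90.   ] [ 520.391 -782.306   10.   ]
[214.417 311.084 407.     22.     24.     90.   ] [ 626.825 -313.042   10.   ]
[181.052 273.614 156.5    18.974  10.119  71.565] [ 444.41 -313.03   10.  ]
[362.756 255.819 138.     18.     10.     90.   ] [753.695 126.89   10.   ]
[305.771 243.468 272.     19.053  19.678  51.34 ] [595.958  35.881  10.   ]
[247.947 235.811 252.5    16.     20.     90. 
[... 698 characters left out ...]
.617   5.711] [-816.478  633.736   10.   ]
[166.706  64.794  17.      6.261  10.733  63.435] [-1073.796   417.291    10.   ]
[467.42   53.322  85.      6.53   17.797  50.194] [  17.309 1803.775   10.   ]
[224.383  51.741  40.5     7.     15.      0.   ] [-1021.      773.703    10.   ]
[28.592  6.891 29.    14.636  8.31  60.255] [-2993.589   191.468    10.   ]
[ 245.087   33.895 1147.5     64.505   31.241   84.472] [-1210.869  1057.945    10.   ]
tray
[ 229.9    302.522 2475.      40.554   75.454   60.751] [ 630.665 -266.645   10.   ]
[ 196.782  265.245 2017.      34.578   70.904   60.945] [ 446.138 -262.228   10.   ]
[506.403 157.059 304.     18.521  28.584  15.524] [763.304 938.314  10.   ]
```

View pics/c1.png

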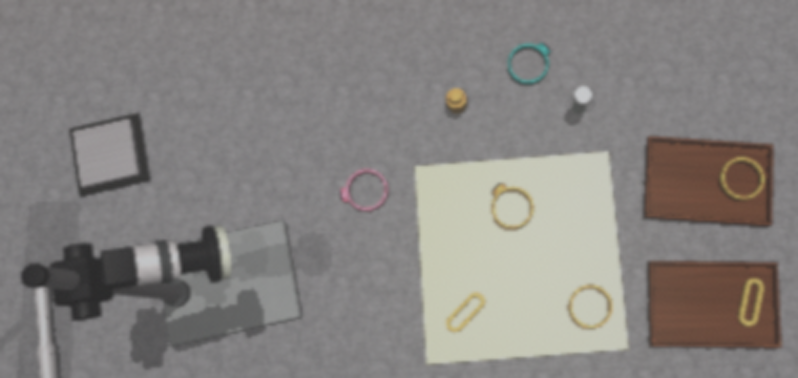

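The crop confirms the layout: set bangle at crop (512,208) with its stone at (500,190), brooch tilted at (466,312), plain bangle at (590,306) and ring light at (224,253). I'll move over the pad for a wrist view. The path runs well inboard of the camera stand.

```bash
python3 -m creep '[{"dx":0.07,"dy":-0.136,"dz":0.0,"rx":0,"ry":0,"rz":-0.02,"grip":-1},{"dx":0.14,"dy":-0.272,"dz":0,"rx":0,"ry":0,"rz":-0.04,"grip":-1},{"dx":0.21,"dy":-0.408,"dz":0,"rx":0,"ry":0,"rz":-0.06,"grip":-1},{"dx":0.28,"dy":-0.544,"dz":0,"rx":0,"ry":0,"rz":-0.08,"grip":-1},{"dx":0.35,"dy":-0.68,"dz":0,"rx":0,"ry":0,"rz":-0.105,"grip":-1}]'
python3 -m creep '[{"dx":0.07,"dy":-0.136,"dz":0.0,"rx":0,"ry":0,"rz":0,"grip":-1},{"dx":0.14,"dy":-0.272,"dz":0,"rx":0,"ry":0,"rz":0,"grip":-1},{"dx":0.21,"dy":-0.408,"dz":0,"rx":0,"ry":0,"rz":0,"grip":-1},{"dx":0.28,"dy":-0.544,"dz":0,"rx":0,"ry":0,"rz":0,"grip":-1},{"dx":0.35,"dy":-0.68,"dz":0,"rx":0,"ry":0,"rz":0,"grip":-1}]'
python3 - <<'E'
from h import *
s=ctrl.read_state();print(s['clock'],s['eef_pos'],s['tool_rot'],s['qpos'])
c,im=shot('wrist','w1');np.save('w1.npy',np.array(c['world_from_camera']))
[print(np.array(b),plane(c,b[:2],8)) for b in blobs(brass(im),30)]
E
```

```text
clock: 0.72
eef_pos: [315.1, 352.2, 231.3]
tool_rot: [3.141, -0.0, 2.205]
force: [0.7, 0.5, 0.1]
width: 85.6
gripper_force: 0.0
clock: 1.35
eef_pos: [455.0, 80.5, 231.3]
tool_rot: [3.141, -0.0, 2.21]
force: [0.1, 0.1, -0.5]
width: 85.4
gripper_force: 0.0
1.35 [455.04   80.479 231.294] [ 3.141 -0.     2.21 ] [-0.444  0.374  0.282  2.026 -0.149  0.76   0.567]
[503.77 396.7   40.5   14.     7.    -0.  ] [970.26 -63.09   8.  ]
[ 611.275  333.209 2821.5     43.59    87.267   52.125] [1004.462  140.024    8.   ]
[510.735 274.054 642.5    45.962  21.92   45.   ] [785.872 117.966   8.   ]
[ 381.854  246.247 1463.5     43.579   43.24    42.709] [597.616  37.19    8.   ]
[255.821 244.498 438.     42.951  40.906  64.654] [447.254 -70.768   8.   ]
[327.646 140.26  956.5    54.561  20.174  83.418] [440.894 112.855   8.   ]
```

View pics/w1.png

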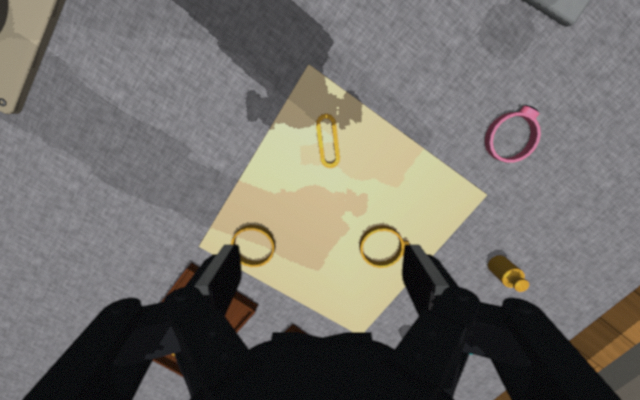

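The wrist view shows the brooch at (328,140), the plain bangle at (254,245) and the set bangle at (382,246), with its stone edge behind the right finger. Next: triangulate these, and measure the trays and the inspection camera.

```bash
cat > m1.py <<'E'
from h import *
ct,cs,cw=[get_calibration(n) for n in("top","scene","wrist")]
cw=dict(cw,world_from_camera=np.load('w1.npy'))
I={k:np.ascontiguousarray(cv2.imread(f"pics/{f}.png")[...,::-1]) for k,f in(("t","top0"),("s","scene0"),("w","w1"))}
C={"t":ct,"s":cs,"w":cw}
# gold on pad: low blue relative to red
def m(k):
    x=I[k].astype(int);return (x[...,0]-x[...,2]>{"t":60,"s":70,"w":70}[k])&(x[...,0]>90)
guess={"brooch":(442,110,7),"plain":(446,-72,9),"set":(597,36,9)}
for n,g in guess.items():
    pts={}
    for k in C:
        u=proj(C[k],g)
        b=[b for b in blobs(m(k),20) if np.hypot(b[0]-u[0],b[1]-u[1])<14]
        if b: 
            b=max(b,key=lambda b:b[2]);pts[k]=b[:2];print(n,k,u,np.array(b))
    for p in("ts","tw","sw"):
        if p[0] in pts and p[1] in pts: print('  ',p,*tri(C[p[0]],pts[p[0]],C[p[1]],pts[p[1]]))
E
python3 m1.py
python3 - <<'E'
from h import *
ct=get_calibration('top');cs=get_calibration('scene')
for n,c in(("top",ct),("scene",cs)):
    im=np.ascontiguousarray(cv2.imread(f"pics/{n}0.png")[...,::-1]);h=cv2.cvtColor(im,cv2.COLOR_RGB2HSV)
    t=((h[...,0]<12)&(h[...,1]>80)&(h[...,2]<130)).astype(np.uint8)
    t=cv2.morphologyEx(t,cv2.MORPH_CLOSE,np.ones((5,5)))
    for k in cv2.findContours(t,0,cv2.CHAIN_APPROX_NONE)[0]:
        if cv2.contourArea(k)<1500 or cv2.contourArea(k)>6000:continue
        P=np.array([plane(c,p[0],14)[:2] for p in k],np.float32);r=cv2.minAreaRect(P);print(n,'tray',r)
# plate & ring light crops
a=cv2.imread('pics/top0.png')[200:300,140:260];b=cv2.imread('pics/scene0.png')[80:200,330:430]
a=cv2.resize(a,(480,400),interpolation=1);b=cv2.resize(b,(320,384),interpolation=1);b=np.vstack([b,np.zeros((16,320,3),np.uint8)])
cv2.imwrite('pics/c2.png',np.hstack([a,b]))
E
```

```text
brooch t [311.749 268.277] [311.13  268.503 129.5     7.399  21.256  42.274]
brooch s [292.778 210.88 ] [292.426 209.819  89.5     8.489  13.825  14.036]
brooch w [326.992 142.447] [327.821 141.111 977.5    54.332  20.982  83.66 ]
   ts [440.718 110.98   10.529] 1.9544399921150495
   tw [441.538 112.01    7.976] 0.4534608380301473
   sw [440.759 111.308  10.285] 2.5224634667307004
plain s [249.511 235.761] [247.923 235.056 226.     16.263  18.385  45.   ]
plain w [254.49  244.974] [255.919 245.383 308.     42.716  38.729  61.189]
   sw [445.425 -73.166  11.067] 7.303356347732241
set s [306.028 243.853] [305.643 242.55  245.     16.994  19.677  63.435]
set w [381.149 246.937] [ 382.048  247.606 1388.5     42.712   42.435   33.69 ]
   sw [595.892  36.631  13.551] 1.6420832612063043
top tray ((443.146484375, -254.79298400878906), (184.42779541015625, 119.60682678222656), 88.2642593383789)
top tray ((627.0908203125, -261.079345703125), (184.38681030273438, 121.14906311035156), 84.30248260498047)
scene tray ((631.3093872070312, -264.2294921875), (192.59275817871094, 137.35733032226562), 84.30850982666016)
scene tray ((447.4790344238281, -258.6949462890625), (192.400146484375, 138.57147216796875), 87.67493438720703)
scene tray ((-595.7603759765625, 1663.2135009765625), (303.26531982421875, 1713.850830078125), 39.982635498046875)
```

View pics/c2.png

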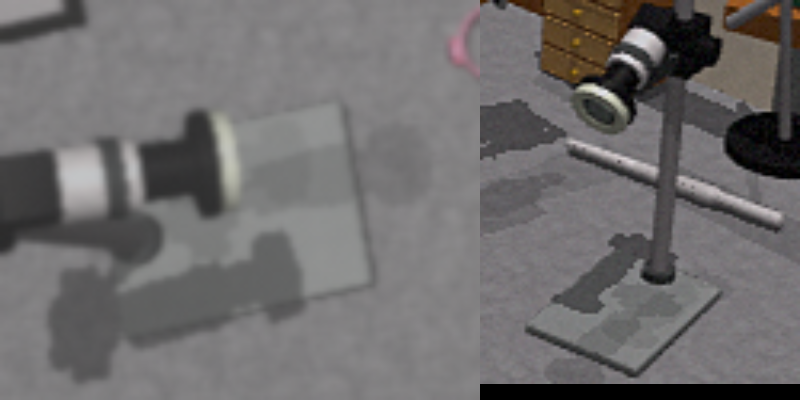

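The left crop shows the ring light face centred at (227,160) and the plate's front edge running from (342,102) to (373,286). In the right crop the ring light centre is at (604,106) and the front corners at (527,327) and (637,375).

```bash
python3 - <<'E'
from h import *
ct=get_calibration('top');cs=get_calibration('scene');cw=dict(get_calibration('wrist'),world_from_camera=np.load('w1.npy'))
L,g=tri(ct,(196.7,240),cs,(368.7,113.1));print('lens',L,g)
for c,ps in((ct,[(225.5,225.5),(233.25,271.5)]),(cs,[(379,197.2),(344.7,182.2)])):
    a,b=[plane(c,p,14)[:2] for p in ps];d=b-a;h=np.array([d[1],-d[0]])/np.linalg.norm(d);h=h*np.sign(-h[1]);mid=(a+b)/2
    print('front',a,b,np.linalg.norm(d),'heading az',np.degrees(np.arctan2(h[1],h[0])),'lens xy',mid-10*h)
a,b=plane(cs,(379,197.2),14),plane(cs,(405,170.6),14);print('side',np.linalg.norm(b-a),np.degrees(np.arctan2(*(a-b)[:2][::-1])))
im=np.ascontiguousarray(cv2.imread("pics/w1.png")[...,::-1]).astype(int)
m=((im[...,0]-im[...,2]>70)&(im[...,0]>90)).astype(np.uint8);m[170:]=0;m[:,:300]=0;m[:,360:]=0
k=max(cv2.findContours(m,0,cv2.CHAIN_APPROX_NONE)[0],key=cv2.contourArea)
P=np.array([plane(cw,p[0],9)[:2] for p in k],np.float32);print('brooch',cv2.minAreaRect(P))
pc=cv2.PCACompute(P,None)[1];print(np.degrees(np.arctan2(pc[0,1],pc[0,0])))
E
```

```text
lens [514.297 381.899 305.38 ] 7.640691567879754
front [584.085 380.687] [439.065 354.508] 147.36408784991966 heading az -79.76704951201975 lens xy [509.799 377.438]
front [597.082 374.195] [451.192 349.603] 147.9479910596951 heading az -80.43184701307995 lens xy [522.475 371.76 ]
side 199.442072988181 -77.53252183121495
brooch ((442.0872497558594, 111.59624481201172), (27.331361770629883, 70.01728820800781), 44.0286979675293)
134.57964
```

```bash
python3 -m creep '[{"dx":-0.033,"dy":0.078,"dz":-0.1,"rx":0,"ry":0,"rz":0.0214,"grip":-1},{"dx":-0.033,"dy":0.078,"dz":-0.25,"rx":0,"ry":0,"rz":0.0214,"grip":-1},{"dx":-0.033,"dy":0.078,"dz":-0.4,"rx":0,"ry":0,"rz":0.0214,"grip":-1},{"dx":-0.033,"dy":0.078,"dz":-0.5,"rx":0,"ry":0,"rz":0.0214,"grip":-1},{"dx":-0.033,"dy":0.078,"dz":-0.565,"rx":0,"ry":0,"rz":0.0214,"grip":-1}]'
python3 -m creep '[{"dx":0,"dy":0,"dz":0,"rx":0,"ry":0,"rz":0,"grip":-1},{"dx":0,"dy":0,"dz":0,"rx":0,"ry":0,"rz":0,"grip":1},{"dx":0,"dy":0,"dz":0,"rx":0,"ry":0,"rz":0,"grip":1},{"dx":0,"dy":0,"dz":0,"rx":0,"ry":0,"rz":0,"grip":1},{"dx":0,"dy":0,"dz":0,"rx":0,"ry":0,"rz":0,"grip":1}]'
python3 -m creep '[{"dx":0,"dy":0,"dz":0,"rx":0,"ry":0,"rz":0,"grip":1},{"dx":0,"dy":0,"dz":0,"rx":0,"ry":0,"rz":0,"grip":1},{"dx":0,"dy":0,"dz":0,"rx":0,"ry":0,"rz":0,"grip":1},{"dx":0,"dy":0,"dz":0,"rx":0,"ry":0,"rz":0,"grip":1},{"dx":0,"dy":0,"dz":0,"rx":0,"ry":0,"rz":0,"grip":1}]'
```

```text
clock: 2.02
eef_pos: [436.3, 114.2, 14.0]
tool_rot: [-3.133, -0.012, 2.344]
force: [-0.5, 0.5, 0.1]
width: 85.5
gripper_force: 0.0
clock: 2.65
eef_pos: [439.1, 114.5, 17.0]
tool_rot: [-3.139, -0.008, 2.344]
force: [1.3, -0.3, 0.1]
width: 12.4
gripper_force: 0.0
clock: 3.28
eef_pos: [438.7, 114.5, 16.5]
tool_rot: [-3.138, -0.008, 2.344]
force: [0.5, 0.5, -0.3]
width: 0.2
gripper_force: 0.0
```

```bash
python3 - <<'E'
from h import *
s=ctrl.read_state();print(s['clock'],s['eef_pos'],s['tool_rot'],s['qpos'],s['tau'],s['force'])
E
```

```text
3.275 [438.722 114.487  16.481] [-3.138 -0.008  2.344] [-0.446  0.772  0.198  2.201 -0.664  0.233  1.121] [  0.001 -47.314   3.352  -4.009   0.003   0.042  -0.   ] [ 0.478  0.452 -0.347]
```

The arm stopped at 16.5 mm with j6 on its lower limit, and the fingers shut above the brooch. I'll fit a kinematic model to the logged states to find a usable configuration.

```bash
cat > fk.py <<'E'
import numpy as np,itertools
from scipy.spatial.transform import Rotation as R
from scipy.optimize import least_squares
LO=np.array([-3.06,-.37,-1.25,.18,-1.1,.23,-2.94]);HI=np.array([3.06,2.12,1.32,2.47,4.24,1.98,2.94])
S=[([-1.3648,.6293,.0384,1.5184,-.027,.9963,-.02],[174.29,625.56,230.4],[-3.1397,0,2.8698]),
([-.444,.374,.282,2.026,-.149,.76,.567],[455.04,80.479,231.294],[3.141,0,2.21]),
([-.446,.772,.198,2.201,-.664,.233,1.121],[438.722,114.487,16.481],[-3.138,-.008,2.344])]
def fk(q,sg,p):
    H,a,e,b,t,tx=p[:6]
    M=R.from_euler('z',sg[0]*q[0]+p[6])*R.from_euler('y',q[1]);o=np.array([0,0,H])+M.apply([e*0,0,a])
    M=M*R.from_euler('z',sg[1]*q[2]);o=o+M.apply([e,0,0]);M=M*R.from_euler('y',q[3]);o=o+M.apply([-e,0,b])
    M=M*R.from_euler('z',sg[2]*q[4])*R.from_euler('y',q[5]);o=o+M.apply([tx,0,0])
    M=M*R.from_euler('z',sg[3]*q[6]);return o+M.apply([0,0,t]),M
def fit():
    best=None
    for sg in itertools.product([1,-1],repeat=4):
        def res(p):
            o=[]
            for q,x,r in S:
                y,M=fk(q,sg,p);M=M*R.from_euler('z',p[7]);o+=list((y-x)/10)+list(3*(R.from_euler('xyz',r).inv()*M).as_rotvec())
            return o
        for c in(0,1.57,3.14,-1.57):
            f=least_squares(res,[350,440,0,440,250,0,0,c])
            if best is None or f.cost<best[0]:best=(f.cost,sg,f.x,np.array(res(f.x)))
    return best
if __name__=='__main__':
    np.set_printoptions(precision=3,suppress=True);b=fit();print(b[0],b[1],b[2]);print(b[3].reshape(-1,6))
E
python3 fk.py
```

```text
0.13606654790300146 (-1, -1, -1, -1) [-131.035  547.195    1.326  380.696 -127.266   -6.006   -0.046    1.524]
[[ 0.229 -0.091  0.105 -0.     0.    -0.001]
 [-0.026  0.427 -0.104 -0.001  0.001 -0.001]
 [ 0.003 -0.084 -0.001 -0.002 -0.001  0.001]]
```

```bash
cat > ik.py <<'E'
from fk import *
np.set_printoptions(precision=3,suppress=True)
_,sg,P,_=fit()
def ik(x,rot,n=30,seed=0,q0=None):
    rng=np.random.default_rng(seed);out=[]
    for _ in range(n):
        s=rng.uniform(LO+.03,HI-.03) if q0 is None else np.clip(np.array(q0)+rng.normal(0,.2,7),LO+.03,HI-.03)
        f=least_squares(lambda q:np.r_[(lambda y,M:np.r_[(y-x)/100,(rot.inv()*(M*R.from_euler('z',P[7]))).as_rotvec()])(*fk(q,sg,P)),1e-4*(q-s)],s,bounds=(LO+.01,HI-.01))
        e=np.abs(f.fun[:6]).max()
        if e<5e-3: out.append(f.x)
    return np.array(out)
if __name__=='__main__':
    for yaw in(2.344,2.344-np.pi):
        o=ik(np.array([442,111.6,5.]),R.from_euler('xyz',[np.pi,0,yaw]));print(yaw,len(o));print(o[np.argsort(np.abs(o[:,2]))][:10] if len(o) else '')
E
python3 ik.py
```

```text
2.344 21
[[-0.113  0.805 -0.249  2.191  0.844  0.24  -0.344]
 [-0.474  0.805  0.249  2.191 -0.844  0.24   1.302]
 [-0.113  0.805 -0.249  2.191  0.844  0.24  -0.344]
 [-0.113  0.805 -0.249  2.191  0.844  0.24  -0.344]
 [-0.113  0.805 -0.249  2.191  0.844  0.24  -0.344]
 [-0.474  0.805  0.249  2.191 -0.844  0.24   1.302]
 [-0.474  0.805  0.249  2.191 -0.844  0.24   1.302]
 [-0.588  0.834  0.416  2.188 -1.09   0.344  1.538]
 [-0.588  0.834  0.416  2.188 -1.09   0.345  1.538]
 [ 0.102  0.875 -0.573  2.186  1.222  0.459 -0.703]]
-0.7975926535897933 13
[[-0.113  0.805 -0.249  2.191  0.844  0.24   2.798]
 [-0.474  0.805  0.249  2.191 -0.844  0.24  -1.839]
 [-0.113  0.805 -0.249  2.191  0.844  0.24   2.798]
 [-0.474  0.805  0.249  2.191 -0.844  0.24  -1.839]
 [-0.113  0.805 -0.249  2.191  0.844  0.24   2.798]
 [-0.475  0.805  0.25   2.191 -0.845  0.24  -1.838]
 [-0.588  0.834  0.416  2.188 -1.09   0.345 -1.603]
 [-0.588  0.834  0.416  2.188 -1.09   0.345 -1.603]
 [ 0.187  0.925 -0.714  2.185  1.303  0.573  2.367]
 [ 0.29   1.014 -0.901  2.184  1.38   0.745  2.303]]
```

```bash
python3 -m creep '[{"dx":0,"dy":0,"dz":0.12,"rx":-0.0028,"ry":0.0108,"rz":0,"grip":-1},{"dx":0,"dy":0,"dz":0.12,"rx":-0.0028,"ry":0.0108,"rz":0,"grip":-1},{"dx":0,"dy":0,"dz":0.12,"rx":-0.0028,"ry":0.0108,"rz":0,"grip":-1},{"dx":0,"dy":0,"dz":0.12,"rx":-0.0028,"ry":0.0108,"rz":0,"grip":-1},{"dx":0,"dy":0,"dz":0.12,"rx":-0.0028,"ry":0.0108,"rz":0,"grip":-1}]'
python3 - <<'E'
from h import *
s=ctrl.read_state();print(s['qpos'])
c,im=shot('wrist','w2');im=im.astype(int)
m=((im[...,0]-im[...,2]>70)&(im[...,0]>90)).astype(np.uint8)
for k in cv2.findContours(m,0,cv2.CHAIN_APPROX_NONE)[0]:
    if cv2.contourArea(k)>200:
        P=np.array([plane(c,p[0],9)[:2] for p in k],np.float32);print(cv2.minAreaRect(P))
E
```

```text
clock: 3.9
eef_pos: [438.0, 114.2, 63.9]
tool_rot: [-3.076, -0.044, 2.342]
force: [-0.3, 0.4, -0.5]
width: 85.5
gripper_force: 0.0
[-0.574  0.718  0.399  2.127 -0.588  0.49   1.057]
((442.2750244140625, 111.3341064453125), (27.39342498779297, 72.13705444335938), 43.65704345703125)
```

```bash
python3 -m creep '[{"dx":0.0107,"dy":-0.007,"dz":-0.06,"rx":0,"ry":0,"rz":0,"grip":-1},{"dx":0.0107,"dy":-0.007,"dz":-0.11,"rx":0,"ry":0,"rz":0,"grip":-1},{"dx":0.0107,"dy":-0.007,"dz":-0.147,"rx":0,"ry":0,"rz":0,"grip":-1},{"dx":0.0107,"dy":-0.007,"dz":-0.147,"rx":0,"ry":0,"rz":0,"grip":-1},{"dx":0.0107,"dy":-0.007,"dz":-0.147,"rx":0,"ry":0,"rz":0,"grip":-1}]'
python3 -c "
from h import *
print(ctrl.read_state()['qpos'])"
```

```text
clock: 4.58
eef_pos: [443.2, 111.6, 6.0]
tool_rot: [-3.077, -0.043, 2.342]
force: [-0.3, 0.0, -1.0]
width: 86.0
gripper_force: 0.0
[-0.493  0.822  0.289  2.13  -0.66   0.36   1.125]
```

```bash
python3 -m creep '[{"dx":-0.0015,"dy":0,"dz":-0.003,"rx":0,"ry":0,"rz":0,"grip":-1},{"dx":-0.0015,"dy":0,"dz":-0.003,"rx":0,"ry":0,"rz":0,"grip":1},{"dx":-0.0015,"dy":0,"dz":-0.003,"rx":0,"ry":0,"rz":0,"grip":1},{"dx":-0.0015,"dy":0,"dz":-0.003,"rx":0,"ry":0,"rz":0,"grip":1},{"dx":-0.0015,"dy":0,"dz":-0.003,"rx":0,"ry":0,"rz":0,"grip":1}]'
python3 -m creep '[{"dx":0,"dy":0,"dz":0,"rx":0,"ry":0,"rz":0,"grip":1},{"dx":0,"dy":0,"dz":0,"rx":0,"ry":0,"rz":0,"grip":1},{"dx":0,"dy":0,"dz":0,"rx":0,"ry":0,"rz":0,"grip":1},{"dx":0,"dy":0,"dz":0,"rx":0,"ry":0,"rz":0,"grip":1},{"dx":0,"dy":0,"dz":0,"rx":0,"ry":0,"rz":0,"grip":1}]'
```

```text
clock: 5.2
eef_pos: [442.6, 111.8, 4.9]
tool_rot: [-3.078, -0.043, 2.342]
force: [-0.2, -0.1, 5.4]
width: 23.6
gripper_force: 58.9
clock: 5.82
eef_pos: [442.6, 111.8, 4.9]
tool_rot: [-3.078, -0.043, 2.342]
force: [-0.2, 0.3, 5.1]
width: 23.8
gripper_force: 58.9
```

Brooch gripped (grip force 59 N). Next: lift, carry to the brooch tray with a pure turn about z, and check.

```bash
python3 -m creep '[{"dx":0,"dy":0,"dz":0.08,"rx":0,"ry":0,"rz":0,"grip":1},{"dx":0,"dy":0,"dz":0.2,"rx":0,"ry":0,"rz":0,"grip":1},{"dx":0.003,"dy":-0.08,"dz":0.24,"rx":0,"ry":0,"rz":-0.02,"grip":1},{"dx":0.003,"dy":-0.2,"dz":0.24,"rx":0,"ry":0,"rz":-0.04,"grip":1},{"dx":0.003,"dy":-0.32,"dz":0.24,"rx":0,"ry":0,"rz":-0.06,"grip":1}]'
python3 -m creep '[{"dx":0.002,"dy":-0.12,"dz":0,"rx":0,"ry":0,"rz":-0.02,"grip":1},{"dx":0.002,"dy":-0.24,"dz":0,"rx":0,"ry":0,"rz":-0.04,"grip":1},{"dx":0.002,"dy":-0.36,"dz":0,"rx":0,"ry":0,"rz":-0.0678,"grip":1},{"dx":0.002,"dy":-0.46,"dz":0,"rx":0,"ry":0,"rz":-0.0678,"grip":1},{"dx":0.002,"dy":-0.502,"dz":0,"rx":0,"ry":0,"rz":-0.0678,"grip":1}]'
python3 - <<'E'
from h import *
s=ctrl.read_state();print(s['eef_pos'],s['qpos'])
c,im=shot('wrist','w3')
E
```

```text
clock: 6.45
eef_pos: [443.9, -17.2, 100.9]
tool_rot: [-3.078, -0.042, 1.963]
force: [0.3, -0.3, -1.2]
width: 24.0
gripper_force: 59.3
clock: 7.08
eef_pos: [444.0, -219.6, 100.6]
tool_rot: [-3.077, -0.041, 1.536]
force: [-0.2, 0.4, 0.2]
width: 23.7
gripper_force: 59.2
[ 443.994 -219.63   100.597] [ 0.01   0.739  0.633  2.002 -0.672  0.707  1.051]
```

View pics/w3.png

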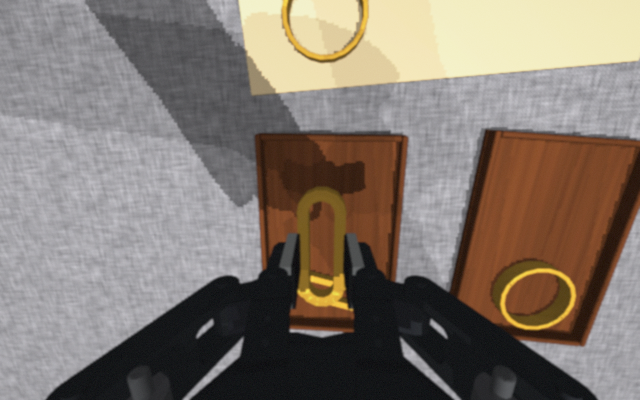

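The wrist view shows the brooch held straight between the pads. The brooch tray's +y corners are at (256,133) and (407,136), the bangle tray's near corner is at (487,130), and the stock bangle is at (537,298).

```bash
python3 - <<'E'
from h import *
c=get_calibration('wrist');t=get_calibration('top')
for w,p in(((256,133),(399.5,284.8)),((407,136),(399.5,245.7)),((487,130),(397,223.5)),((640,142),(398.5,186))):
    print(plane(c,w,18),plane(t,p,18),tri(c,w,t,p))
E
```

```text
[ 386.759 -159.305   18.   ] [ 383.869 -158.315   18.   ] (array([ 383.703, -159.827,    7.899]), np.float64(0.1447769646264431))
[ 508.044 -165.296   18.   ] [ 503.191 -165.652   18.   ] (array([ 502.012, -162.717,   41.712]), np.float64(2.043047186675184))
[ 568.656 -162.531   18.   ] [ 572.975 -162.093   18.   ] (array([ 574.242, -163.51 ,    7.007]), np.float64(0.6833841783156887))
[ 681.546 -174.886   18.   ] [ 693.371 -174.155   18.   ] (array([ 696.629, -176.66 ,    2.809]), np.float64(0.1049354295240476))
```

```bash
python3 -m creep '[{"dx":0,"dy":0,"dz":-0.1,"rx":0,"ry":0,"rz":0,"grip":1},{"dx":0,"dy":0,"dz":-0.18,"rx":0,"ry":0,"rz":0,"grip":1},{"dx":0,"dy":0,"dz":-0.22,"rx":0,"ry":0,"rz":0,"grip":1},{"dx":0,"dy":0,"dz":-0.2325,"rx":0,"ry":0,"rz":0,"grip":1},{"dx":0,"dy":0,"dz":-0.2325,"rx":0,"ry":0,"rz":0,"grip":1}]'
```

```text
clock: 7.75
eef_pos: [444.9, -216.9, 8.0]
tool_rot: [-3.078, -0.043, 1.54]
force: [-0.2, -0.8, -0.6]
width: 23.6
gripper_force: 59.3
```

Lower 1 mm more, then open partway and rise.

```bash
python3 -m creep '[{"dx":0,"dy":0,"dz":-0.002,"rx":0,"ry":0,"rz":0,"grip":1},{"dx":0,"dy":0,"dz":-0.002,"rx":0,"ry":0,"rz":0,"grip":0.1},{"dx":0,"dy":0,"dz":-0.002,"rx":0,"ry":0,"rz":0,"grip":0.1},{"dx":0,"dy":0,"dz":-0.002,"rx":0,"ry":0,"rz":0,"grip":0.1},{"dx":0,"dy":0,"dz":-0.002,"rx":0,"ry":0,"rz":0,"grip":0.1}]'
python3 -m creep '[{"dx":0,"dy":0,"dz":0.05,"rx":0,"ry":0,"rz":0,"grip":0.1},{"dx":0,"dy":0,"dz":0.15,"rx":0,"ry":0,"rz":0,"grip":0},{"dx":0,"dy":0.05,"dz":0.25,"rx":0,"ry":0,"rz":0,"grip":-1},{"dx":0,"dy":0.1,"dz":0.3,"rx":0,"ry":0,"rz":-0.025,"grip":-1},{"dx":0,"dy":0.15,"dz":0.3,"rx":0,"ry":0,"rz":-0.05,"grip":-1}]'
python3 - <<'E'
from h import *
s=ctrl.read_state();print(s['qpos'])
c,im=shot('wrist','w4');np.save('w4.npy',c['world_from_camera']);im=im.astype(int)
m=((im[...,0]-im[...,2]>70)&(im[...,0]>90)).astype(np.uint8)
for k in cv2.findContours(m,0,cv2.CHAIN_APPROX_NONE)[0]:
    if cv2.contourArea(k)>200:
        P=np.array([plane(c,p[0],13)[:2] for p in k],np.float32);print(cv2.minAreaRect(P), cv2.boundingRect(k))
E
```

```text
clock: 8.38
eef_pos: [444.5, -217.1, 6.8]
tool_rot: [-3.077, -0.043, 1.539]
force: [-0.0, -0.1, 0.5]
width: 38.4
gripper_force: 0.0
clock: 9.0
eef_pos: [445.5, -156.9, 128.3]
tool_rot: [-3.081, -0.043, 1.22]
force: [1.3, 0.5, 0.5]
width: 85.7
gripper_force: 0.0
[-0.171  0.695  0.753  2.06  -0.749  0.761  0.73 ]
((443.599853515625, -249.63140869140625), (173.74765014648438, 111.42574310302734), 87.26647186279297) (283, 184, 135, 157)
((627.9659423828125, -258.7663269042969), (179.9816436767578, 119.99825286865234), 84.0356674194336) (469, 122, 145, 187)
((690.7518310546875, -270.4111022949219), (189.07337951660156, 2.4623003005981445), 84.07313537597656) (615, 121, 5, 187)
((444.3839111328125, -73.10818481445312), (65.47100830078125, 65.48092651367188), 24.556272506713867) (262, 71, 72, 77)
```

View pics/w4.png

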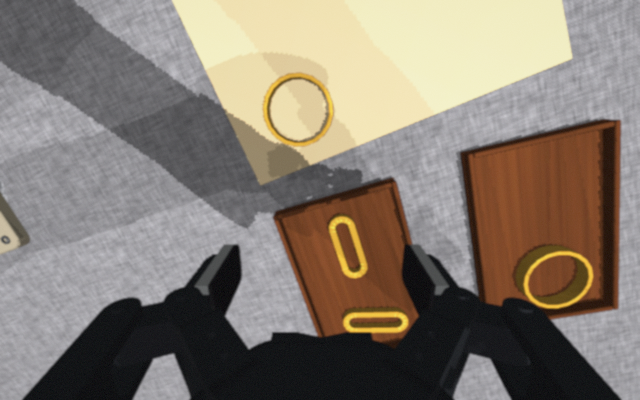

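The brooch lies flat in its tray at (348,247), clear of the stock brooch at (375,322), and the plain bangle is at (298,110). I'll use the IK model to pick the plain bangle's grasp orientation.

```bash
cat > plan.py <<'E'
from ik import *
from cell import ctrl
def tgt(yaw,tilt,az):  # tool down at yaw(deg), tips tilted by tilt deg towards azimuth az
    w=np.radians(tilt)*np.array([np.sin(np.radians(az)),-np.cos(np.radians(az)),0])
    return R.from_rotvec(w)*R.from_euler('xyz',[np.pi,0,np.radians(yaw)])
if __name__=='__main__':
    s=ctrl.read_state();q=s['qpos'];Rc=R.from_euler('xyz',s['tool_rot'])
    for yaw in(-9,30,60,171):
        for tilt in(0,3,5):
            T=tgt(yaw,tilt,171);assert tilt==0 or abs(np.degrees(np.arctan2(*T.apply([0,0,1])[[1,0]]))-171)<2
            o=ik(np.array([444.7,-73.2,0.]),T,n=12,q0=q)
            b=min(o,key=lambda x:np.abs(x-q).max()) if len(o) else None
            print(yaw,tilt,b,(T*Rc.inv()).as_rotvec()/(2*np.pi))
E
python3 plan.py
```

```text
-9 0 [-0.14   0.832  0.359  2.202 -1.09   0.297 -0.549] [-0.014  0.001 -0.219]
-9 3 [-0.202  0.849  0.452  2.219 -1.09   0.378 -0.543] [-0.018  0.009 -0.219]
-9 5 [-0.244  0.863  0.515  2.231 -1.09   0.434 -0.535] [-0.021  0.014 -0.218]
30 0 [-0.14   0.832  0.359  2.202 -1.09   0.297  0.131] [-0.013 -0.003 -0.111]
30 3 [-0.202  0.849  0.452  2.219 -1.09   0.378  0.138] [-0.014  0.005 -0.11 ]
30 5 [-0.244  0.863  0.515  2.231 -1.09   0.434  0.146] [-0.015  0.011 -0.11 ]
60 0 [-0.14   0.832  0.359  2.202 -1.09   0.297  0.655] [-0.011 -0.006 -0.027]
60 3 [-0.202  0.849  0.452  2.219 -1.09   0.378  0.662] [-0.01   0.002 -0.027]
60 5 [-0.244  0.863  0.515  2.231 -1.09   0.434  0.669] [-0.01   0.007 -0.027]
171 0 [-0.08   0.818  0.271  2.204 -0.962  0.24   2.469] [-0.001 -0.015  0.281]
171 3 [-0.05   0.809  0.229  2.223 -0.761  0.24   2.278] [ 0.007 -0.01   0.281]
171 5 [-0.021  0.802  0.188  2.237 -0.597  0.24   2.119] [ 0.013 -0.006  0.28 ]
```

```bash
python3 -m creep '[{"dx":-0.002,"dy":0.1,"dz":-0.05,"rx":-0.0195,"ry":0.0115,"rz":-0.2185,"grip":-1},{"dx":-0.002,"dy":0.209,"dz":-0.1,"rx":-0.0195,"ry":0.0115,"rz":-0.2185,"grip":-1},{"dx":-0.002,"dy":0.209,"dz":-0.17,"rx":-0.0195,"ry":0.0115,"rz":-0.2185,"grip":-1},{"dx":-0.002,"dy":0.209,"dz":-0.17,"rx":-0.0195,"ry":0.0115,"rz":-0.2185,"grip":-1},{"dx":-0.002,"dy":0.209,"dz":-0.17,"rx":-0.0195,"ry":0.0115,"rz":-0.2185,"grip":-1}]'
python3 - <<'E'
from plan import *
s=ctrl.read_state();Rc=R.from_euler('xyz',s['tool_rot']);print(s['eef_pos'],s['qpos']);print((tgt(-9,4,171)*Rc.inv()).as_rotvec()/2/np.pi,(np.array([444.7,-73.2,30])-s['eef_pos'])/400)
E
```

```text
clock: 9.68
eef_pos: [443.3, -73.8, 58.1]
tool_rot: [-3.103, 0.049, 0.288]
force: [0.2, -0.4, 0.2]
width: 85.7
gripper_force: 0.0
[443.252 -73.792  58.1  ] [-0.4    0.862  0.826  2.161 -1.069  0.701 -0.079]
[-0.006  0.003 -0.07 ] [ 0.004  0.001 -0.07 ]
```

Finish the turn, then take a wrist shot to check the centring.

```bash
python3 -m creep '[{"dx":0.003,"dy":0.001,"dz":0,"rx":-0.006,"ry":0.003,"rz":-0.07,"grip":-1},{"dx":0.003,"dy":0.001,"dz":0,"rx":-0.006,"ry":0.003,"rz":-0.07,"grip":-1},{"dx":0.003,"dy":0.001,"dz":0,"rx":-0.006,"ry":0.003,"rz":-0.07,"grip":-1},{"dx":0.003,"dy":0.001,"dz":-0.02,"rx":-0.006,"ry":0.003,"rz":-0.07,"grip":-1},{"dx":0.003,"dy":0.001,"dz":-0.02,"rx":-0.006,"ry":0.003,"rz":-0.07,"grip":-1}]'
python3 - <<'E'
from plan import *
from h import *
s=ctrl.read_state();print(s['eef_pos'],s['tool_rot'],s['qpos'])
c,im=shot('wrist','w5');im=im.astype(int)
m=((im[...,0]-im[...,2]>70)&(im[...,0]>90)).astype(np.uint8)
for k in cv2.findContours(m,0,cv2.CHAIN_APPROX_NONE)[0]:
    if cv2.contourArea(k)>200:
        P=np.array([plane(c,p[0],17)[:2] for p in k],np.float32);print(cv2.minAreaRect(P),P.min(0),P.max(0), cv2.boundingRect(k))
E
```

```text
clock: 10.3
eef_pos: [444.5, -73.3, 50.3]
tool_rot: [-3.138, 0.069, -0.149]
force: [-0.4, -0.1, 0.5]
width: 85.4
gripper_force: 0.0
[444.549 -73.261  50.328] [-3.138  0.069 -0.149] [-0.412  0.888  0.834  2.153 -1.08   0.707 -0.516]
((445.3719482421875, -73.60050964355469), (63.12066650390625, 63.45164489746094), 35.967342376708984) [ 413.494 -105.088] [478.911 -43.046] (277, 171, 92, 88)
((432.186767578125, -223.27735900878906), (78.50755310058594, 129.02975463867188), 2.707123279571533) [ 389.995 -289.195] [ 469.23  -160.523] (450, 150, 190, 120)
((485.65863037109375, -225.60145568847656), (92.74729919433594, 31.4434814453125), 87.64635467529297) [ 469.816 -271.534] [ 503.07  -179.879] (486, 90, 154, 68)
((504.3642272949219, -222.89910888671875), (83.32679748535156, 2.7241880893707275), 87.71295928955078) [ 501.357 -264.495] [ 507.04  -181.297] (490, 83, 150, 21)
((576.8638916015625, 39.538516998291016), (62.689083099365234, 25.59516716003418), 81.35790252685547) [563.724   6.627] [594.171  68.736] (9, 0, 121, 56)
```

```bash
python3 -m creep '[{"dx":0.0027,"dy":-0.001,"dz":-0.06,"rx":0,"ry":0,"rz":0,"grip":-1},{"dx":0.0027,"dy":-0.001,"dz":-0.1,"rx":0,"ry":0,"rz":0,"grip":-1},{"dx":0.0027,"dy":-0.001,"dz":-0.124,"rx":0,"ry":0,"rz":0,"grip":-1},{"dx":0.0027,"dy":-0.001,"dz":-0.124,"rx":0,"ry":0,"rz":0,"grip":-1},{"dx":0.0027,"dy":-0.001,"dz":-0.124,"rx":0,"ry":0,"rz":0,"grip":-1}]'
python3 -c "
from h import *
print(ctrl.read_state()['qpos'])"
python3 -m creep '[{"dx":0,"dy":0,"dz":0,"rx":0,"ry":0,"rz":0,"grip":1},{"dx":0,"dy":0,"dz":0,"rx":0,"ry":0,"rz":0,"grip":1},{"dx":0,"dy":0,"dz":0,"rx":0,"ry":0,"rz":0,"grip":1},{"dx":0,"dy":0,"dz":0,"rx":0,"ry":0,"rz":0,"grip":1},{"dx":0,"dy":0,"dz":0,"rx":0,"ry":0,"rz":0,"grip":1}]'
```

```text
clock: 10.98
eef_pos: [446.1, -73.9, 1.4]
tool_rot: [-3.139, 0.068, -0.15]
force: [-0.5, -0.3, -0.5]
width: 85.2
gripper_force: 0.0
[-0.26   0.896  0.568  2.157 -1.088  0.498 -0.538]
clock: 11.6
eef_pos: [446.2, -73.6, 2.3]
tool_rot: [-3.138, 0.067, -0.15]
force: [-0.3, 1.2, 12.2]
width: 61.9
gripper_force: 62.2
```

```bash
python3 -m creep '[{"dx":0,"dy":0,"dz":0.06,"rx":0,"ry":0,"rz":0,"grip":1},{"dx":0.02,"dy":-0.02,"dz":0.18,"rx":0,"ry":0,"rz":0.025,"grip":1},{"dx":0.11,"dy":-0.09,"dz":0.25,"rx":0,"ry":0,"rz":0.05,"grip":1},{"dx":0.21,"dy":-0.17,"dz":0.25,"rx":0,"ry":0,"rz":0.075,"grip":1},{"dx":0.31,"dy":-0.25,"dz":0.25,"rx":0,"ry":0,"rz":0.1,"grip":1}]'
python3 -m creep '[{"dx":0.08,"dy":-0.07,"dz":0,"rx":0,"ry":0,"rz":0.025,"grip":1},{"dx":0.14,"dy":-0.11,"dz":0,"rx":0,"ry":0,"rz":0.025,"grip":1},{"dx":0.153,"dy":-0.121,"dz":0,"rx":0,"ry":0,"rz":0.025,"grip":1},{"dx":0.153,"dy":-0.121,"dz":0,"rx":0,"ry":0,"rz":0.025,"grip":1},{"dx":0.153,"dy":-0.121,"dz":0,"rx":0,"ry":0,"rz":0.025,"grip":1}]'
python3 - <<'E'
from h import *
print(ctrl.read_state()['qpos']);shot('wrist','w6')
E
```

```text
clock: 12.22
eef_pos: [571.3, -173.8, 101.8]
tool_rot: [-3.139, 0.068, 0.485]
force: [-0.0, 0.6, -1.5]
width: 61.7
gripper_force: 66.4
clock: 12.85
eef_pos: [630.1, -220.7, 100.9]
tool_rot: [-3.137, 0.069, 0.636]
force: [0.6, 0.1, -0.8]
width: 62.1
gripper_force: 66.4
[-0.066  0.912  0.63   1.536 -0.55   0.922 -0.206]
```

View pics/w6.png

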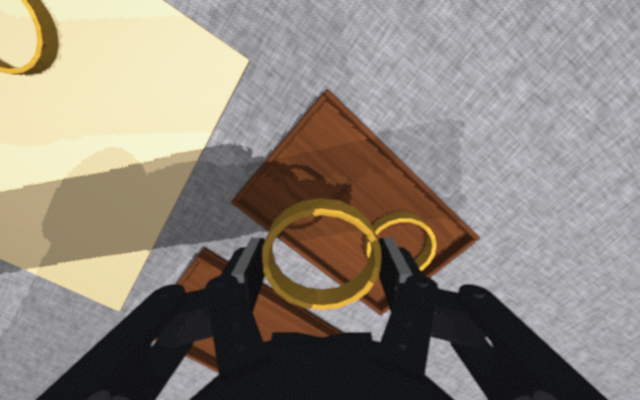

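The view shows the bangle held level at (322,254). The tray's rim corners are at (234,202), (326,92) and (478,238), and the stock bangle is at (403,245).

```bash
python3 - <<'E'
from h import *
c=get_calibration('wrist');a,b,d=[plane(c,p,18)[:2] for p in((234,202),(326,92),(478,238))]
print(a,b,d,np.linalg.norm(b-a),np.linalg.norm(d-b));ctr=(a+d)/2;y=(b-d)/np.linalg.norm(b-d);print('centre',ctr,'y az',np.degrees(np.arctan2(y[1],y[0])),'place',ctr+40*y,'stock',plane(c,(403,245),19))
E
```

```text
[ 578.4   -164.063] [ 697.016 -174.691] [ 678.955 -359.98 ] 119.09153095194819 186.16745386179056
centre [ 628.677 -262.022] y az 84.43256137086755 place [ 632.558 -222.211] stock [ 633.422 -309.775   19.   ]
```

```bash
python3 -m creep '[{"dx":0.005,"dy":-0.004,"dz":-0.1,"rx":0,"ry":0,"rz":0,"grip":1},{"dx":0.005,"dy":-0.004,"dz":-0.18,"rx":0,"ry":0,"rz":0,"grip":1},{"dx":0.005,"dy":-0.004,"dz":-0.22,"rx":0,"ry":0,"rz":0,"grip":1},{"dx":0.005,"dy":-0.004,"dz":-0.2385,"rx":0,"ry":0,"rz":0,"grip":1},{"dx":0.005,"dy":-0.004,"dz":-0.2385,"rx":0,"ry":0,"rz":0,"grip":1}]'
```

```text
clock: 13.52
eef_pos: [633.3, -223.6, 6.2]
tool_rot: [-3.139, 0.068, 0.635]
force: [0.8, 0.2, -1.2]
width: 62.0
gripper_force: 66.3
```

```bash
python3 -m creep '[{"dx":0,"dy":0,"dz":-0.004,"rx":0,"ry":0,"rz":0,"grip":1},{"dx":0,"dy":0,"dz":-0.004,"rx":0,"ry":0,"rz":0,"grip":1},{"dx":0,"dy":0,"dz":-0.004,"rx":0,"ry":0,"rz":0,"grip":-0.69},{"dx":0,"dy":0,"dz":-0.004,"rx":0,"ry":0,"rz":0,"grip":-0.69},{"dx":0,"dy":0,"dz":-0.004,"rx":0,"ry":0,"rz":0,"grip":-0.69}]'
```

```text
clock: 14.15
eef_pos: [633.2, -223.6, 4.3]
tool_rot: [-3.139, 0.068, 0.635]
force: [0.6, -0.3, -0.7]
width: 72.5
gripper_force: 0.0
```

```bash
python3 -m creep '[{"dx":0,"dy":0,"dz":0.06,"rx":0,"ry":0,"rz":0,"grip":-0.69},{"dx":0,"dy":0,"dz":0.2,"rx":0,"ry":0,"rz":0,"grip":-0.69},{"dx":0,"dy":0.02,"dz":0.33,"rx":0,"ry":0,"rz":0,"grip":-1},{"dx":-0.02,"dy":0.12,"dz":0.38,"rx":0,"ry":0,"rz":0,"grip":-1},{"dx":-0.04,"dy":0.25,"dz":0.38,"rx":0.0064,"ry":-0.0087,"rz":0,"grip":-1}]'
python3 -m creep '[{"dx":-0.02,"dy":0.12,"dz":0,"rx":0,"ry":0,"rz":0,"grip":-1},{"dx":-0.04,"dy":0.24,"dz":0,"rx":0,"ry":0,"rz":0,"grip":-1},{"dx":-0.05,"dy":0.34,"dz":0,"rx":0,"ry":0,"rz":0,"grip":-1},{"dx":-0.05,"dy":0.37,"dz":0,"rx":0,"ry":0,"rz":0,"grip":-1},{"dx":-0.05,"dy":0.37,"dz":0,"rx":0,"ry":0,"rz":0,"grip":-1}]'
python3 - <<'E'
from h import *
s=ctrl.read_state();print(s['eef_pos'],s['tool_rot'],s['qpos'])
c,w=shot('wrist','w7');np.save('w7.npy',c['world_from_camera'])
_,t=shot('top','top7');_,sc=shot('scene','scene7')
o=np.vstack([np.hstack([cv2.resize(w,(480,300)),sc[190:350,130:320].repeat(1,0) if 0 else cv2.resize(sc[200:350,130:290],(320,300))]),np.hstack([cv2.resize(t[120:300,380:480],(167,300)),np.zeros((300,633,3),np.uint8)])])
cv2.imwrite('pics/m7.png',o[...,::-1])
E
```

```text
clock: 14.78
eef_pos: [619.5, -123.4, 159.9]
tool_rot: [3.139, -0.005, 0.635]
force: [-0.3, 0.8, -0.9]
width: 85.5
gripper_force: 0.0
clock: 15.4
eef_pos: [597.6, 24.6, 157.2]
tool_rot: [-3.14, -0.001, 0.637]
force: [-0.0, 0.2, 0.2]
width: 85.5
gripper_force: 0.0
[597.642  24.597 157.169] [-3.14  -0.001  0.637] [-0.486  0.738  0.67   1.753 -0.586  0.86  -0.481]
```

View pics/m7.png

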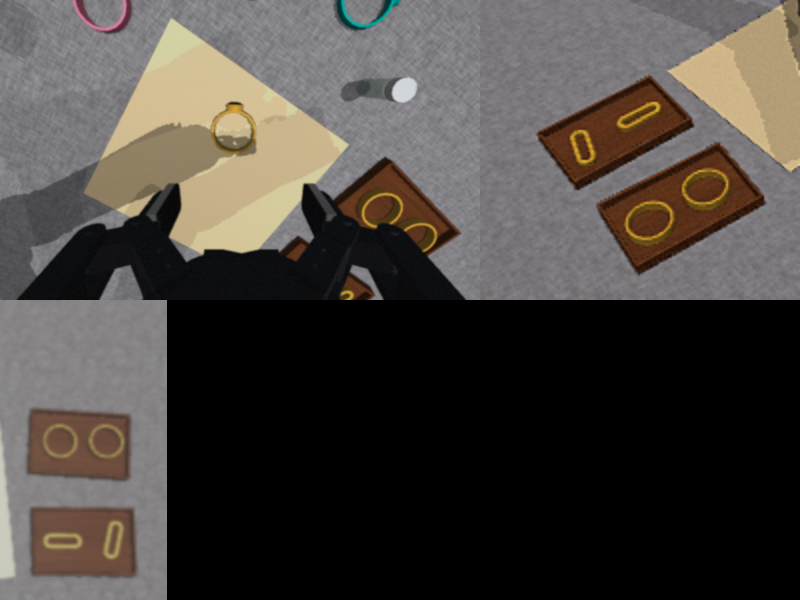

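Both pieces lie flat beside their fellows. The set bangle is in the wrist panel at about (232,130), with its stone at (234,106).

```bash
cat > setm.py <<'E'
from h import *
def meas(c,im,g,z=17):
    x=im.astype(int);m=((x[...,0]-x[...,2]>55)&(x[...,0]>70)&(cv2.cvtColor(im,cv2.COLOR_RGB2HSV)[...,1]>120)).astype(np.uint8)
    u=proj(c,g);ks=[k for k in cv2.findContours(m,0,cv2.CHAIN_APPROX_NONE)[0] if cv2.contourArea(k)>200 and abs(cv2.pointPolygonTest(k,tuple(map(float,u)),True))<40]
    k=max(ks,key=cv2.contourArea);P=np.array([plane(c,p[0],z)[:2] for p in k]);px=k[:,0]
    keep=np.ones(len(P),bool)
    for _ in range(6):
        A=np.c_[2*P[keep],np.ones(keep.sum())];s=np.linalg.lstsq(A,(P[keep]**2).sum(1),rcond=None)[0];ctr=s[:2];r=np.sqrt(s[2]+ctr@ctr)
        d=np.hypot(*(P-ctr).T)-r;keep=np.abs(d)<1.5
    out=P[d>4];az=np.degrees(np.arctan2(*(out.mean(0)-ctr)[::-1]));
    print('ctr',ctr,'r',r,'stone az',az,'reach',d.max()+r,'n',len(out),'px',px.mean(0));return ctr,az
if __name__=='__main__':
    c=dict(get_calibration('wrist'),world_from_camera=np.load('w7.npy'));im=np.ascontiguousarray(cv2.imread('pics/w7.png')[...,::-1])
    for z in(14,17):meas(c,im,(597,36,10),z)
E
python3 setm.py
```

```text
ctr [595.507  37.391] r 31.600643953334586 stone az 33.27720363159462 reach 40.224705425396515 n 29 px [311.378 171.717]
ctr [596.179  37.741] r 31.269226311572083 stone az 33.27720363159812 reach 39.80284133199431 n 29 px [311.378 171.717]
```

```bash
python3 -m creep '[{"dx":-0.0045,"dy":0.032,"dz":-0.1,"rx":0,"ry":0,"rz":-0.0089,"grip":-1},{"dx":-0.0045,"dy":0.032,"dz":-0.2,"rx":0,"ry":0,"rz":-0.0089,"grip":-1},{"dx":-0.0045,"dy":0.032,"dz":-0.235,"rx":0,"ry":0,"rz":-0.0089,"grip":-1},{"dx":-0.0045,"dy":0.032,"dz":-0.235,"rx":0,"ry":0,"rz":-0.0089,"grip":-1},{"dx":-0.0045,"dy":0.032,"dz":-0.235,"rx":0,"ry":0,"rz":-0.0089,"grip":-1}]'
python3 - <<'E'
from setm import *
s=ctrl.read_state();print(s['eef_pos'],s['tool_rot'])
c,im=shot('wrist','w8')
for z in(14,17):meas(c,im,(596,37.5,10),z)
# ring-centre pixel from each view, triangulated
a=dict(c,world_from_camera=np.load('w7.npy'))
print(tri(a,proj(a,[595.85,37.57,15.5]),c,proj(c,[*meas(c,im,(596,37.5,10),17)[0],17])))
E
```

```text
clock: 16.18
eef_pos: [596.5, 36.3, 63.6]
tool_rot: [-3.141, -0.002, 0.578]
force: [0.3, 0.6, 0.3]
width: 85.7
gripper_force: 0.0
[596.54   36.285  63.561] [-3.141 -0.002  0.578]
ctr [595.25   37.007] r 31.77610830706493 stone az 33.56476945051157 reach 40.572560761947344 n 43 px [320.318 208.439]
ctr [596.273  37.658] r 31.280955025854762 stone az 33.564769450531415 reach 39.94033618637937 n 43 px [320.318 208.439]
ctr [596.273  37.658] r 31.280955025854762 stone az 33.564769450531415 reach 39.94033618637937 n 43 px [320.318 208.439]
(array([596.216,  37.693,  16.953]), np.float64(0.12286280565044584))
```

```bash
python3 -m creep '[{"dx":-0.001,"dy":0.003,"dz":-0.08,"rx":0,"ry":0,"rz":0.001,"grip":-1},{"dx":-0.001,"dy":0.003,"dz":-0.13,"rx":0,"ry":0,"rz":0.001,"grip":-1},{"dx":-0.001,"dy":0.003,"dz":-0.152,"rx":0,"ry":0,"rz":0.001,"grip":-1},{"dx":-0.001,"dy":0.003,"dz":-0.152,"rx":0,"ry":0,"rz":0.001,"grip":-1},{"dx":-0.001,"dy":0.003,"dz":-0.152,"rx":0,"ry":0,"rz":0.001,"grip":-1}]'
python3 -m creep '[{"dx":0,"dy":0,"dz":0,"rx":0,"ry":0,"rz":0,"grip":1},{"dx":0,"dy":0,"dz":0,"rx":0,"ry":0,"rz":0,"grip":1},{"dx":0,"dy":0,"dz":0,"rx":0,"ry":0,"rz":0,"grip":1},{"dx":0,"dy":0,"dz":0,"rx":0,"ry":0,"rz":0,"grip":1},{"dx":0,"dy":0,"dz":0,"rx":0,"ry":0,"rz":0,"grip":1}]'
python3 -m creep '[{"dx":0,"dy":0,"dz":0.08,"rx":0,"ry":0,"rz":0,"grip":1},{"dx":0,"dy":0,"dz":0.18,"rx":0,"ry":0,"rz":0,"grip":1},{"dx":0,"dy":0,"dz":0.3,"rx":0,"ry":0,"rz":0,"grip":1},{"dx":0,"dy":0,"dz":0.45,"rx":0,"ry":0,"rz":0,"grip":1},{"dx":0,"dy":0,"dz":0.5,"rx":0,"ry":0,"rz":0,"grip":1}]'
```

```text
clock: 16.85
eef_pos: [595.6, 38.2, 2.0]
tool_rot: [-3.14, -0.001, 0.585]
force: [-0.1, -0.4, 0.3]
width: 85.6
gripper_force: 0.0
clock: 17.48
eef_pos: [595.5, 38.4, 2.6]
tool_rot: [-3.139, -0.001, 0.586]
force: [-1.8, -0.3, 6.5]
width: 62.0
gripper_force: 64.9
clock: 18.1
eef_pos: [596.7, 37.9, 205.4]
tool_rot: [3.141, -0.005, 0.585]
force: [-0.4, 0.5, -1.6]
width: 62.0
gripper_force: 66.4
```

The set bangle is held by its band. Next: refine the lens position using masks of the ring light in the top and scene pictures.

```bash
python3 - <<'E'
from h import *
for n,(x0,x1,y0,y1) in(("top0",(186,206,222,258)),("scene0",(352,390,95,130))):
    im=cv2.imread(f'pics/{n}.png')[y0:y1,x0:x1];im=np.ascontiguousarray(im[...,::-1])
    for th in (150,165,180):
        m=((im.min(2)>th-30)&(im.max(2)>th)).astype(np.uint8)
        for k in cv2.findContours(m,0,cv2.CHAIN_APPROX_NONE)[0]:
            if cv2.contourArea(k)>15: print(n,th,'area',cv2.contourArea(k),'bbox',np.array(cv2.boundingRect(k))+[x0,y0,0,0],'ell',[np.round(v,1) for v in (np.array(cv2.fitEllipse(k)[0])+[x0,y0],*cv2.fitEllipse(k)[1:])],'mean',(k[:,0].mean(0)+[x0,y0]).round(1))
    g=im.max(2)
    if n=='top0': print(g[::2,:])
E
```

```text
top0 150 area 54.5 bbox [194 229   6  20] ell [array([196.8, 238. ]), array([ 3.8, 21.1]), np.float64(170.9)] mean [196.8 238.3]
top0 165 area 38.5 bbox [194 230   6  17] ell [array([196.7, 237.9]), array([ 3.4, 17.7]), np.float64(170.3)] mean [196.7 238.2]
top0 180 area 19.5 bbox [195 231   4  14] ell [array([196.5, 237.9]), array([ 2.3, 13.3]), np.float64(170.4)] mean [196.5 237.7]
[[134 135 133 133 132 132 131 131 133 132 130 129 129 129 130 131 133 135
  135 135]
 [129 130 129 130 131 132 131 130 129 128 128 129 131 131 132 134 136 138
  136 134]
 [131 127 123 121 123 125 126 125 124 127 130 132 131 130 127 128 130 132
  132 130]
 [105  82  68  63  65  80 111 136 145 145 141 135 132 132 131 129 127 125
  127 126]
 [ 78  55  50  50  52  57  87 132 165 172 163 144 128 129 134 137 137 138
  139 140]
 [ 72  52  51  51  51  52  71 121 169 185 185 172 150 144 144 143 144 143
  141 138]
 [ 61  52  50  51  52  53  58  87 141 184 193 186 167 149 144 144 144 143
  142 138]
 [ 51  50  51  51  55  55  55  75 132 184 195 193 177 146 137 138 138 139
  138 137]
 [ 53  53  52  53  56  57  57  70
[... 508 characters left out ...]
48  55  77 108 128 132 130 126 127 127 127
  127 127]
 [123 121 111  85  57  50  48  50  55  77  99 108 113 120 128 133 137 135
  129 126]
 [125 125 123 113  94  85  86  92 103 115 121 124 126 132 140 144 143 142
  140 139]
 [124 125 126 125 125 124 125 125 125 125 125 127 129 134 141 142 142 142
  144 143]]
scene0 150 area 16.0 bbox [357 123  20   7] ell [array([366.7, 126.7]), array([ 2., 18.]), np.float64(108.3)] mean [366.5 126.6]
scene0 150 area 24.0 bbox [361 106  15   9] ell [array([368.2, 109.6]), array([ 3.5, 14.7]), np.float64(119.5)] mean [368.3 109.5]
scene0 165 area 19.5 bbox [361 106  14   8] ell [array([367.4, 108.8]), array([ 2.8, 15.3]), np.float64(117.0)] mean [367.7 109. ]
```

```bash
python3 - <<'E'
from h import *
ct=get_calibration('top');cs=get_calibration('scene')
az=np.radians(-79.5);h=np.array([np.cos(az),np.sin(az),0]);s,c=np.sin(np.radians(25)),np.cos(np.radians(25));u=h*s+np.array([0,0,c]);a=h*c-np.array([0,0,s])
T=plane(ct,(199,240.5),329)-32*u;print('top rim',T)
S=plane(cs,(368.5,113.8),300);print('scene',S,plane(cs,(368.5,113.8),305))
L,g=tri(ct,proj(ct,T),cs,(368.5,113.8));print(L,g)
for L in(T,S,np.array([515,376,300.])):print(proj(ct,L),proj(cs,L),'pole px top/scn',proj(cs,L-170*h-[0,0,286]))
# scene plate corners predicted vs picked (344.7,182.2)(379,197.2)(405,170.6)
for L0 in([515,376],[511,377],[520,372]):
    f=np.array([*L0,14])+10*h;w=np.array([-h[1],h[0],0])*75
    print(L0,[proj(cs,p).round(1) for p in(f-w,f+w,f+w-200*h)],[proj(ct,p).round(1) for p in(f+w,f-w)])
E
```

```text
top rim [505.673 378.891 299.998]
scene [511.134 390.188 300.   ] [517.551 382.89  305.   ]
[509.416 383.798 299.747] 11.656129348192524
[197.253 242.692] [364.88  114.351] pole px top/scn [385.127 164.427]
[192.777 240.627] [368.5 113.8] pole px top/scn [388.133 163.888]
[198.507 238.895] [366.376 115.617] pole px top/scn [386.463 165.692]
[515, 376] [array([343.7, 180.9]), array([378.7, 195.7]), array([406.3, 169.8])] [array([225.8, 223.5]), array([233.9, 270.2])]
[511, 377] [array([343.1, 180.4]), array([378. , 195.1]), array([405.6, 169.3])] [array([225.5, 224.7]), array([233.6, 271.5])]
[520, 372] [array([343.9, 182. ]), array([379. , 196.8]), array([406.7, 170.8])] [array([227.1, 221.9]), array([235.2, 268.5])]
```

```bash
cat > fin.py <<'E'
from plan import *
def final(L,az,dist=120,st=(42,0,-7.4)):
    az=np.radians(az);h=np.array([np.cos(az),np.sin(az),0]);s,c=np.sin(np.radians(25)),np.cos(np.radians(25))
    a=h*c-np.array([0,0,s]);u=h*s+np.array([0,0,c]);M=np.c_[-a,np.cross(-u,-a),-u]
    return np.array(L)+dist*a-M@np.array(st),R.from_matrix(M),a
if __name__=='__main__':
    s=ctrl.read_state();q=s['qpos'];Rc=R.from_euler('xyz',s['tool_rot']);print(q)
    p,M,a=final([512,379,300],-79.5);print('tcp',p,'shift',(p-s['eef_pos'])/400,'rot',(M*Rc.inv()).as_rotvec()/2/np.pi)
    for nm,pp,MM in(('final',p,M),('view',np.array([560,190,240.]),tgt(100.5,0,0))):
        o=ik(pp,MM,n=12,q0=q);print(nm,len(o),min(o,key=lambda x:np.abs(x-q).max()) if len(o) else ik(pp,MM,n=20)[:6])
        print((MM*Rc.inv()).as_rotvec()/2/np.pi)
E
python3 fin.py
```

```text
[-0.547  0.687  0.736  1.715 -0.553  0.954 -0.58 ]
tcp [538.186 237.712 224.829] shift [-0.146  0.499  0.049] rot [ 0.067 -0.028  0.183]
final 12 [-0.622  0.557  0.107  1.647 -0.619  0.9    0.031]
[ 0.067 -0.028  0.183]
view 12 [-0.53   0.543  0.24   1.678 -0.153  0.938 -0.049]
[-0.001  0.     0.186]
```

```bash
python3 -m creep '[{"dx":-0.02,"dy":0.06,"dz":0.02,"rx":0,"ry":0,"rz":0.028,"grip":1},{"dx":-0.04,"dy":0.12,"dz":0.04,"rx":0,"ry":0,"rz":0.056,"grip":1},{"dx":-0.06,"dy":0.18,"dz":0.06,"rx":0,"ry":0,"rz":0.084,"grip":1},{"dx":-0.08,"dy":0.24,"dz":0.08,"rx":0,"ry":0,"rz":0.112,"grip":1},{"dx":-0.09,"dy":0.28,"dz":0.09,"rx":0,"ry":0,"rz":0.14,"grip":1}]'
python3 -m creep '[{"dx":0,"dy":0.02,"dz":0,"rx":0,"ry":0,"rz":0.024,"grip":1},{"dx":0,"dy":0.05,"dz":0,"rx":0,"ry":0,"rz":0.046,"grip":1},{"dx":0,"dy":0.05,"dz":0,"rx":0,"ry":0,"rz":0.046,"grip":1},{"dx":0,"dy":0.05,"dz":0,"rx":0,"ry":0,"rz":0.046,"grip":1},{"dx":0,"dy":0.05,"dz":0,"rx":0,"ry":0,"rz":0.046,"grip":1}]'
python3 - <<'E'
from h import *
s=ctrl.read_state();print(s['eef_pos'],s['tool_rot'],s['qpos'])
c,im=shot('wrist','w9');np.save('w9.npy',c['world_from_camera'])
for nm,p in(('fl',(585.9,378.5,14)),('fr',(438.4,351.2,14)),('lens',(512,379,300)),('stone',(551.7,211.4,247))):print(nm,proj(c,p))
E
```

```text
clock: 18.73
eef_pos: [558.2, 151.9, 237.9]
tool_rot: [-3.139, -0.001, 1.472]
force: [0.1, -1.2, -1.4]
width: 62.0
gripper_force: 66.4
clock: 19.35
eef_pos: [558.9, 169.7, 237.3]
tool_rot: [-3.139, 0.001, 1.752]
force: [-0.7, -0.4, -2.0]
width: 61.8
gripper_force: 66.4
[558.938 169.654 237.307] [-3.139  0.001  1.752] [-0.626  0.563  0.448  1.706 -0.289  0.942  0.115]
fl [379.544 -10.198]
fr [245.658  -9.58 ]
lens [  255.709 -1035.656]
stone [323.274 180.605]
```

View pics/w9.png

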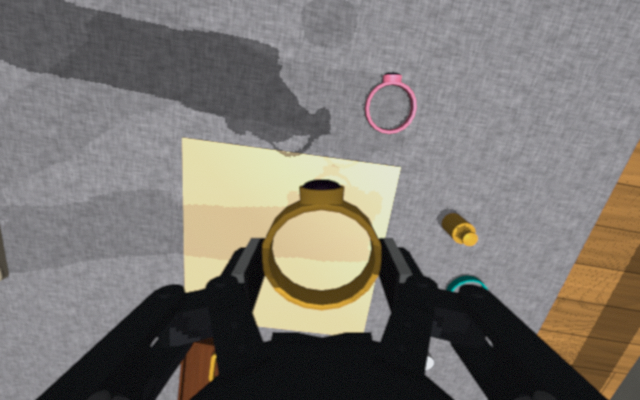

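The last view shows the bangle level in the fingers, with the stone crown at about (322,181). The model predicts (323,181), so the grasp is as planned. I'll tilt to the final orientation at a 60 mm standoff, which should bring the plate into the wrist view for numeric measurement.

```bash
python3 -m creep '[{"dx":-0.005,"dy":0.007,"dz":-0.019,"rx":0.0137,"ry":0.0025,"rz":0,"grip":1},{"dx":-0.01,"dy":0.014,"dz":-0.038,"rx":0.0273,"ry":0.005,"rz":0,"grip":1},{"dx":-0.016,"dy":0.022,"dz":-0.057,"rx":0.041,"ry":0.0076,"rz":0,"grip":1},{"dx":-0.022,"dy":0.029,"dz":-0.076,"rx":0.0546,"ry":0.01,"rz":0,"grip":1},{"dx":-0.027,"dy":0.036,"dz":-0.095,"rx":0.0683,"ry":0.0126,"rz":0,"grip":1}]'
python3 - <<'E'
from h import *
s=ctrl.read_state();print(s['eef_pos'],s['tool_rot'],s['qpos'])
c,im=shot('wrist','w10');np.save('w10.npy',c['world_from_camera'])
for nm,p in(('fl',(585.9,378.5,14)),('fr',(438.4,351.2,14)),('pole',(481,546,14)),('lens',(512,379,300)),('stone',(546,231,236))):print(nm,proj(c,p))
g=cv2.GaussianBlur(cv2.cvtColor(im,cv2.COLOR_RGB2GRAY),(3,3),0)
e=cv2.Canny(g,30,80);e[:,:]=e;e[170:]=0
for l in (cv2.HoughLinesP(e,1,np.pi/360,30,minLineLength=35,maxLineGap=6)[:,0] if e.any() else []):
    A,B=plane(c,l[:2],14),plane(c,l[2:],14);print(l,A[:2].round(1),B[:2].round(1),np.linalg.norm(A-B).round(1),np.degrees(np.arctan2(*(B-A)[[1,0]])).round(1))
E
```

```text
clock: 20.02
eef_pos: [548.4, 184.3, 199.2]
tool_rot: [-3.14, -0.438, 1.753]
force: [-0.7, 0.5, -1.3]
width: 62.0
gripper_force: 66.4
[548.395 184.301 199.241] [-3.14  -0.438  1.753] [-0.22   0.609  0.163  1.795 -0.687  0.92   0.573]
fl [376.469  96.851]
fr [262.84   97.037]
pole [321.267 -26.823]
lens [ 320.774 -387.378]
stone [335.474 151.323]
[267  94 347  94] [442.9 356.3] [547.  375.4] 105.8 10.4
[331  97 375  97] [526.9 367.5] [584.  377.9] 58.1 10.4
[269  98 322  98] [446.7 351.4] [515.5 364. ] 69.9 10.4
```

```bash
python3 - <<'E'
from h import *
im=cv2.imread('pics/w10.png');g=cv2.cvtColor(im,cv2.COLOR_BGR2GRAY)
c=dict(get_calibration('wrist'),world_from_camera=np.load('w10.npy'))
for r in(86,90,92,95,97):print(r,g[r,254:276],g[r,366:392])
for col in(290,310,350):print(col,g[86:104,col])
for r,z in((94,14),(98,0)):print(r,plane(c,(320,r),z))
E
```

```text
86 [152 145 143 145 148 147 144 143 145 154 155 155 147 141 149 160 163 164
 164 163 163 163] [164 165 163 165 165 165 165 165 165 164 155 143 140 146 150 153 158 157
 157 161 166 166 167 164 159 158]
90 [142 143 144 147 151 156 155 152 156 159 156 153 146 143 151 161 166 165
 164 162 160 161] [160 161 161 161 162 162 162 162 163 160 156 144 139 145 147 145 148 150
 154 160 163 164 160 154 152 154]
92 [141 143 145 149 154 155 152 152 154 154 156 151 148 138 142 149 150 151
 149 150 149 148] [141 141 138 138 139 139 136 137 139 140 136 135 140 152 152 146 146 151
 154 159 161 161 157 155 154 155]
95 [151 150 151 154 158 157 150 148 148 144 144 142 134 108  83  81  79  79
  80  85  84  85] [ 76  76  71  72  74  72  71  75  74  79  93 115 138 148 146 142 140 144
 146 150 154 156 155 154 158 160]
97 [149 150 150 152 148 145 141 141 140 141 142 145 146 136 122 100  86  87
  89  92  91  92] [ 97  89  84  89  96 103 110 115 119 126 136 142 150 151 152 151 152 155
 158 158 159 158 153 151 154 154]
290 [160 162 161 162 161 156 147 132 109  83  71  90 126 147 154 152 149 142]
310 [163 163 163 162 162 155 144 128 101  77  70  92 124 143 151 152 152 157]
350 [143 141 142 144 143 139 131 118  91  75  82 113 135 141 146 151 150 150]
94 [511.87  368.979  14.   ]
98 [511.54  370.304   0.   ]
```

```bash
python3 - <<'E'
from fin import *
s=ctrl.read_state();Rc=R.from_euler('xyz',s['tool_rot']);p,M,a=final([512.7,380,301],-79.6);print(p,(p-s['eef_pos'])/400,(M*Rc.inv()).as_rotvec()/2/np.pi,s['clock'])
E
```

```text
[538.64  238.666 225.829] [-0.023  0.144  0.072] [-0.    -0.001  0.   ] 20.075
```

```bash
python3 -m creep '[{"dx":-0.006,"dy":0.036,"dz":0.018,"rx":0,"ry":-0.0005,"rz":0,"grip":1},{"dx":-0.012,"dy":0.072,"dz":0.036,"rx":0,"ry":-0.001,"rz":0,"grip":1},{"dx":-0.018,"dy":0.108,"dz":0.054,"rx":0,"ry":-0.001,"rz":0,"grip":1},{"dx":-0.023,"dy":0.13,"dz":0.066,"rx":0,"ry":-0.001,"rz":0,"grip":1},{"dx":-0.023,"dy":0.144,"dz":0.072,"rx":0,"ry":-0.001,"rz":0,"grip":1}]'
python3 - <<'E'
from fin import *
from h import *
s=ctrl.read_state();print(s['eef_pos'],s['tool_rot'],s['qd'],s['force'])
Rc=R.from_euler('xyz',s['tool_rot']);st=s['eef_pos']+Rc.apply([42,0,-7.4]);_,M,a=final([512.7,380,301],-79.6);C=np.c_[a,np.cross([0,0,1],a)/np.linalg.norm(np.cross([0,0,1],a)),[0,0,0]];C[:,2]=np.cross(C[:,0],C[:,1])
print('stone',st,'in cam',C.T@(st-[512.7,380,301]),'ang',np.degrees(np.arccos(-a@Rc.apply([1,0,0]))))
for n in('top','scene'):
    c,im=shot(n,n+'9');print(n,'stone px',proj(c,st),'lens px',proj(c,[512.7,380,301]))
    o=s['eef_pos']+Rc.apply([0,0,-7.4]);u=proj(c,o);print(' ring px pred',u,[np.array(b)[:3].round(1) for b in blobs(brass(im),8) if np.hypot(b[0]-u[0],b[1]-u[1])<40])
    h=cv2.cvtColor(im,cv2.COLOR_RGB2HSV);x,y=proj(c,st).round().astype(int);print(h[y-5:y+6,x-6:x+7,2])
c,im=shot('wrist','w11');x,y=proj(c,st);print('wrist stone pred',x,y);m=((cv2.cvtColor(im,cv2.COLOR_RGB2GRAY)<40)).astype(np.uint8);m[210:]=0
print([np.array(b)[:3].round(1) for b in blobs(m,30) if abs(b[0]-x)<60])
E
```

```text
clock: 20.7
eef_pos: [538.6, 243.7, 228.8]
tool_rot: [3.136, -0.435, 1.759]
force: [-0.1, 0.4, -1.4]
width: 61.8
gripper_force: 66.4
[538.593 243.733 228.793] [ 3.136 -0.435  1.759] [-0.06  -0.005  0.012 -0.037  0.011  0.012 -0.093] [-0.133  0.371 -1.409]
stone [531.999 278.079 253.198] in cam [114.213   0.584   0.515] ang 0.3722594566829306
top stone px [241.815 232.855] lens px [196.753 239.834]
 ring px pred [257.37  230.434] [array([245.6, 232.1,  10.5])]
[[132 133 134 135 137 137 133 131 140 148 162 173 154]
 [134 135 134 133 135 133 126 131 155 168 178 178 154]
 [134 132 127 128 131 127 113 121 157 178 186 180 154]
 [128 126 124 123 125 117  96 104 148 179 188 179 152]
 [123 123 122 122 121 109  86  99 144 178 188 180 155]
 [120 120 119 120 119 108  86  88 133 173 184 182 166]
 [121 121 121 121 119 112  93  83 122 163 173 175 172]
 [123 123 123 121 119 115 106  93 117 152 160 162 167]
 [124 123 123 121 118 117 117 108 115 136 140 138 150]
 [121 119 119 119 119 119 121 118 120 125 128 123 131]
 [118 117 117 119 119 119 119 122 123 124 125 122 122]]
scene stone px [348.264 140.843] lens px [366.719 114.697]
 ring px pred [341.264 150.821] [array([338.2, 153.9,  41. ])]
[[ 23  11  15  44  88 116 120 102  74 171  94  28   2]
 [ 14  13  15  27  23  42  64  58 137 115  80  33   7]
 [ 14  41  20  14  32  27  32  36  75  68  56  39  19]
 [ 73  96  49  38  30  15  33  82  38  24  24  36   4]
 [122  41  20  30  32  25   9  20  28  28  30  35  15]
 [ 57  11  19   2  62  80  35  25  13  20  29  21  16]
 [  8   7  20  18  67  21   8   5   8  23  18  25  20]
 [ 24  18  20  35 208 155  49  21  20  10  15  23  18]
 [ 13  18  25  43  71  82  23  13  11  17  27  20  11]
 [  8   6  18  21  74  44  28  14  11  13  16  15  14]
 [ 82  28  16  19  21  45  32  29  21  17  17  15  17]]
wrist stone pred 321.89205039355255 179.35524358227534
[array([321. , 184.1, 184. ]), array([319.9,  36.5,  35. ])]
```

```bash
python3 -m creep '[{"dx":0,"dy":0,"dz":0,"rx":0,"ry":0,"rz":0,"grip":1},{"dx":0,"dy":0,"dz":0,"rx":0,"ry":0,"rz":0,"grip":1},{"dx":0,"dy":0,"dz":0,"rx":0,"ry":0,"rz":0,"grip":1},{"dx":0,"dy":0,"dz":0,"rx":0,"ry":0,"rz":0,"grip":1},{"dx":0,"dy":0,"dz":0,"rx":0,"ry":0,"rz":0,"grip":1}]'
python3 - <<'E'
from fin import *
s=ctrl.read_state();L=np.array([512.7,380,301])
Rc=R.from_euler('xyz',s['tool_rot']);st=s['eef_pos']+Rc.apply([42,0,-7.4]);_,M,a=final(L,-79.6);y=np.cross([0,0,1],a);y/=np.linalg.norm(y)
print(s['clock'],s['eef_pos'],s['qd'],s['gripper_force'],'cam frame',a@(st-L),y@(st-L),np.cross(a,y)@(st-L),np.degrees(np.arccos(-a@Rc.apply([1,0,0]))))
E
```

```text
clock: 21.48
eef_pos: [538.9, 242.4, 228.1]
tool_rot: [3.137, -0.435, 1.757]
force: [0.3, -0.1, -0.6]
width: 61.6
gripper_force: 66.4
21.475 [538.94  242.415 228.094] [-0.003 -0.001 -0.    -0.001 -0.    -0.001 -0.002] 66.40253746882081 cam frame 115.74113087100935 0.7672267868191627 0.4594444590005516 0.2657652000596784
```

```bash
python3 -m creep '[{"dx":0.0018,"dy":-0.0096,"dz":-0.0045,"rx":0,"ry":0,"rz":0,"grip":1},{"dx":0.0018,"dy":-0.0096,"dz":-0.0045,"rx":0,"ry":0,"rz":0,"grip":1},{"dx":0.0018,"dy":-0.0096,"dz":-0.0045,"rx":0,"ry":0,"rz":0,"grip":1},{"dx":0.0018,"dy":-0.0096,"dz":-0.0045,"rx":0,"ry":0,"rz":0,"grip":1},{"dx":0.0018,"dy":-0.0096,"dz":-0.0045,"rx":0,"ry":0,"rz":0,"grip":1}]'
python3 -c "
from cell import ctrl
s=ctrl.read_state();print(s['eef_pos'],abs(s['qd']).max());print(ctrl.finish_job())"
```

```text
clock: 22.1
eef_pos: [539.6, 238.7, 226.3]
tool_rot: [3.137, -0.435, 1.757]
force: [-0.6, 0.1, -1.6]
width: 62.0
gripper_force: 66.4
[539.61713959 238.72473815 226.34538283] 0.0016132406715939577
the job is handed in; nothing more can be done
None
```

I handed the job in at about 22 s, with no verdict returned: the plain bangle and brooch lie flat in their trays, and the arm still holds the stone-set bangle by its band, with the stone about 12 cm from the ring light and, by my measurements, within about 1 mm of the lens axis and 1° of square.

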